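# Pack the sample case and set its cam clamp

## Task

Pack the sample case for storage: flip the cam lever of its clamp fully open, stand every sample jar upright inside the case, and set the lid on so that it lies fully home. Then, with the lever still open, swing the clamp arm in over the lid as far as it goes and screw the wing nut on it down clockwise to its stop, and finally flip the lever fully closed so that the clamp's foot presses on the lid. Leave the other things on the bench where they are.

Things in the scene. Friction and masses are not known exactly. Their poses are not given: they have to be found in the camera images.
- case: Fixed aluminium open case, outside 132 (its x) by 192 (its y) by 75 mm high, walls and floor 6 mm, inside 120 x 180 mm. Origin: centre of its underside, z up. Outside its +x side stands the clamp: a grey post with swing arm and, beside it, the cam lever. Takes four jars two by two (say at x +-30, y +-40 mm).
- case_floor (a point): Centre of the case's inner floor, 6 mm above the bench.
- lid: Loose steel lid, about 0.35 kg, plate 138 (its x) x 198 (y) x 6 mm over a rim 114 x 174 x 8 mm deep (3 mm free all round in the case mouth). Origin: centre of the rim's underside. Black handle bar on top in the middle, 56 mm along x, 12 wide (y), 14 high, its centre 35 mm above the origin. Home: on the case's x and y, either way round, origin 67 mm above the case's.
- post_axis (a point): Point on the vertical axis about which the clamp arm swings, fixed to the case at case x 115, y 0, z 100 mm. The nut's axis is 65 mm from this axis.
- strap (a joint): Swing of the steel clamp arm (18 mm wide, 77 long) about the post axis, rad: 0 = at its stop over the lid, pointing to the case's -x; grows counter-clockwise from above, 1.57 = parked, to the case's -y. Light friction (0.06 Nm). It rises 4.2 mm per rad of lever opening; with the lever closed a tooth at 0.55 rad blocks it, with the lever beyond 1.4 rad it passes.
- nut (a joint): Turn of the wing nut at the arm's end about its vertical axis, relative to the arm, rad: 0 = fully up; grows clockwise from above, screwing nut and foot down 4.5 mm per rad; 3.0 = its stop. Friction 0.06 Nm; stays where left. Swung round at a constant angle to the arm, it does not turn.
- nut_grip (a point): Centre of the wing nut, a black bar 60 mm long (its x), 12 wide (its y), 22 high; x, y turn with the nut, z up. At nut 3.0 it is 133.5 mm above the bench with the lever closed, 141.5 mm with it open. Pinch it across its width from above, also to carry the arm round.
- foot: Round rubber foot, 24 mm across, on a spring (1200 N/m) under the arm's end, directly below the nut. Origin: centre of its underside. With the nut at its stop over the seated lid it hangs 2 mm above the lid with the lever open; closing the lever presses it on the lid with about 7 N.
- lever_hinge (a point): Centre of the cam lever's hinge, fixed to the case at case x 115, y 45, z 75 mm; the hinge axis runs along the case's x.
- lever (a joint): Angle of the cam lever, a black bar 14 mm wide (along the hinge axis), 10 mm thick, reaching 94 mm from the hinge, rad. 0 = closed, lying level and pointing to the case's +y; grows as it is flipped up and over, 1.57 = upright, 1.9 = fully open (stop). Friction about 0.12 Nm, stays where left. Its side faces can be pinched from above and it pivots between the fingers.
- lever_grip (a point): Point in the middle of the lever's bar near its free end, 78 mm from the hinge.
- jar0: Closed sample jar, 42 mm diameter, 60 mm high, about 120 g with a heavy foot so it slides rather than tips, amber glass with a white screw cap. Origin: centre of its underside, z up along its axis. Stands on the bench; may be absent.
- jar1: Closed sample jar, 42 mm diameter, 60 mm high, about 120 g with a heavy foot so it slides rather than tips, amber glass with a white screw cap. Origin: centre of its underside, z up along its axis. Stands on the bench; may be absent.
- jar2: Closed sample jar, 42 mm diameter, 60 mm high, about 120 g with a heavy foot so it slides rather than tips, amber glass with a white screw cap. Origin: centre of its underside, z up along its axis. Stands on the bench; may be absent.
- jar3: Closed sample jar, 42 mm diameter, 60 mm high, about 120 g with a heavy foot so it slides rather than tips, amber glass with a white screw cap. Origin: centre of its underside, z up along its axis. Stands on the bench; may be absent.
- wash_bottle: Bystander: white bottle with grey cap, 70 mm across, 150 mm high. Origin: centre of its underside.
- tip_box: Bystander: grey closed box 120 x 85 x 60 mm. Origin: centre of its underside.
- beaker: Bystander: glass beaker, 80 mm across, 70 mm high. Origin: centre of its underside.
Not all that is in view belongs to the job. Several things have the shape of the lid; the one meant has the colours described above.

How it is judged (in metres and radians):
On the way, in this order (a step that is already met when the one before it is completed fails the run):
1. the cam lever is flipped fully open (value of joint lever above 1.6 rad), for 0.2 s.
2. with the lever open, the jars in and the lid fully home, the arm is in over the lid and the nut is screwed down to its stop (x of jar0 in the frame of case between -0.06 and 0.06 m and y of jar0 in the frame of case between -0.09 and 0.09 m and z of jar0 in the frame of case between 0 and 0.016 m and angle between each of jar0, jar1, jar2, jar3's own z axis and vertical below 0.2 rad and linear speed of each of jar0, jar1, jar2, jar3 below 0.03 m/s and x of jar1 in the frame of case between -0.06 and 0.06 m and y of jar1 in the frame of case between -0.09 and 0.09 m and z of jar1 in the frame of case between 0 and 0.016 m and x of jar2 in the frame of case between -0.06 and 0.06 m and y of jar2 in the frame of case between -0.09 and 0.09 m and z of jar2 in the frame of case between 0 and 0.016 m and x of jar3 in the frame of case between -0.06 and 0.06 m and y of jar3 in the frame of case between -0.09 and 0.09 m and z of jar3 in the frame of case between 0 and 0.016 m and x of lid in the frame of case between -0.008 and 0.008 m and y of lid in the frame of case between -0.008 and 0.008 m and z of lid in the frame of case between 0.0635 and 0.0705 m and angle between lid's own z axis and vertical below 0.04 rad and value of joint strap below 0.2 rad and value of joint nut above 2.75 rad and value of joint lever above 1.6 rad), for 0.2 s.
3. the lever is flipped closed and the foot presses on the lid (value of joint lever below 0.15 rad and contact force between foot and lid above 3 N), for 0.2 s.
At the end, for the whole second after the job is handed in: Jars present upright (0.2 rad) on the case floor; lid home (8 mm in x and y, origin 63.5 to 70.5 mm above the case's, tilt under 0.04 rad); arm below 0.2, nut above 2.75, lever below 0.15 rad; foot presses on the lid with over 3 N; all at rest (all of step 3 and x of jar0 in the frame of case between -0.06 and 0.06 m and y of jar0 in the frame of case between -0.09 and 0.09 m and z of jar0 in the frame of case between 0 and 0.016 m and angle between each of jar0, jar1, jar2, jar3's own z axis and vertical below 0.2 rad and linear speed of each of jar0, jar1, jar2, jar3 below 0.03 m/s and x of jar1 in the frame of case between -0.06 and 0.06 m and y of jar1 in the frame of case between -0.09 and 0.09 m and z of jar1 in the frame of case between 0 and 0.016 m and x of jar2 in the frame of case between -0.06 and 0.06 m and y of jar2 in the frame of case between -0.09 and 0.09 m and z of jar2 in the frame of case between 0 and 0.016 m and x of jar3 in the frame of case between -0.06 and 0.06 m and y of jar3 in the frame of case between -0.09 and 0.09 m and z of jar3 in the frame of case between 0 and 0.016 m and x of lid in the frame of case between -0.008 and 0.008 m and y of lid in the frame of case between -0.008 and 0.008 m and z of lid in the frame of case between 0.0635 and 0.0705 m and angle between lid's own z axis and vertical below 0.04 rad and value of joint strap below 0.2 rad and value of joint nut above 2.75 rad and linear speed of lid below 0.02 m/s); the robot touches nothing.
It fails at once if the wash bottle is moved by more than 4 cm or knocked over (distance of wash_bottle from where it was at the start of the episode above 0.04 m or angle between wash_bottle's own z axis and vertical above 0.5 rad).
It fails at once if the tip box is moved by more than 4 cm or knocked over (distance of tip_box from where it was at the start of the episode above 0.04 m or angle between tip_box's own z axis and vertical above 0.5 rad).
It fails at once if the beaker is moved by more than 4 cm or knocked over (distance of beaker from where it was at the start of the episode above 0.04 m or angle between beaker's own z axis and vertical above 0.5 rad).
Of jar0, jar1, jar2, jar3 only 2 to 4 are there at a start; the rules pass over those that are not, and their reading is None.
At some moment in a run one of jar0, jar1, jar2, jar3 may be knocked a few centimetres aside while the robot is not near it.
It also fails if it takes over 210 s, if anything falls off the work surface, if the arm or the gripper's body presses on something with over 40 N, if the wrist force passes 120 N, or if a joint passes its speed limit or range.

## Robot

A 7-joint arm with a two-finger parallel gripper is mounted at the origin on the work surface. World frame = base frame: x ahead of the robot, y to its left, z up, the work surface at z = 0. Lengths are in mm, angles in rad, forces in N, time in s.
With the tool pointing down it reaches from about 350 to 900 mm from the base axis. Payload 19.9 kg.
Tool frame: the origin (TCP) lies on the centre line of the jaws, within the pads' length; the fingertips stand 14 mm ahead of it and the grasp point (between the pads) lies 5 mm behind it (r.tip_reach is the distance from the TCP to the fingertips, in mm); z points along the fingers, y is the direction in which the jaws open and shut (so a half turn about z gives the same grasp; the last joint's range is limited). The gripper opens to 94 mm and grips with 3 to 60 N. Pads are 16 mm wide; open, the fingers measure 119 mm over their backs; the gripper's body (75 mm by 177 mm) begins 78 mm behind the grasp point.
Start: joints at [-1.236, 0.417, -0.01, 1.614, 0.005, 1.111, -0.053], TCP at [229.374, 581.367, 219.425] pointing down, gripper open.
Joint ranges: [-2.81, 2.81], [-0.39, 2.02], [-1.27, 1.25], [0.06, 2.57], [-1.19, 4.33], [0.19, 2], [-2.82, 2.82]. Speed limits (rad/s): [1.89, 1.89, 2.39, 2.39, 3.01, 3.01, 3.01].

## Interface

Orientations are given as a 3x3 rotation matrix whose columns are the frame's x, y, z axes.
In Python, from bench import r, optics, models gives the robot as it stands.
- The arm moves only by the shell command python3 -m crank 'ROWS' [FORCE]. ROWS is JSON, a list that holds one entry, the list of rows, each a list of 5 numbers: the closure in counts, from 0 (fully open) to 255 (shut), then the shift along the tool's x, y, z in m, then the turn about the tool's z in degrees. A call has 1 to 5 rows; each row is the pose to reach, as a shift and turn from the pose commanded when the call began, along the tool's axes at that moment; what a row does not reach only later rows make up. A row lasts 1/12 s, in which the tool goes at most 41.7 mm and 7.16 degrees, less where a joint would pass 70% of its speed; a pose out of reach is approached as far as the arm can. A call with a gripper value outside its range is refused whole. The fingers move at their own pace and stop on an object; FORCE is the grip in N (left out, the last holds). Time passes only in rows, so rows that repeat a pose let the fingers close. It gives the time, the measured TCP pose, the force and the opening at its end, in the units of the state.
- r.state(): the state, without advancing time (a new reading comes with each control period).
- optics.capture(name): name is "scene" or "top"; returns the picture (384x512x3 uint8, red, green, blue); there is no depth.
- optics.camera_info(name): a dict with "intrinsics" (3x3 intrinsics, pixels), "world_to_cam" (4x4, takes a point from world to camera coordinates). Camera axes: x right, y up, looking along -z (the intrinsics and any distortion apply to the point x, -y, -z); pixel columns grow to the right and rows downward; lengths in mm; the calibration is good to about 2 mm. A picture is of the moment at which its call begins. camera_info takes no time and is no camera call.
- r.close_job(): hands the job in, once; it reports no verdict.
Trained networks look in the newest picture that a camera, given by its name, has taken for a name from the list of things; names that differ only in an ending like _2 or _b are one class to them, and where a whole thing is asked for, a point or a joint stands for the part that bears it (a point fixed in the world has none). Each returns a list of dicts, best first, with "p" (0 to 1); they miss things now and then, are a little off and sometimes report something else, mostly with a low value. They report only what shows in the picture. A call takes as long as a camera call. They do not tell look-alikes from the thing itself.
- models.find_in(camera, label): "rect" ([centre column, centre row, width, height] in pixels, round what is visible of it).
- models.masks_of(camera, label): "mask" (384x512 bool, what is visible of it) and "rect" ([centre column, centre row, width, height] in pixels, round what is visible of it).
The state is a dict: "t": time; "joint_pos": joint angles; "dq": joint speeds; "joint_torque": joint torques, N m; "ee_pos": TCP position; "orientation": TCP orientation; "ft_force": force on the tool from outside, world axes, zero at the start; "moment": the same for the moment, N m; "grip_width": opening from 0.0 (shut) to 1.0 (fully open).
Only numpy, scipy, OpenCV 4.12 (cv2) and the standard library are available. Lean on these libraries where they do the work, as an engineer would, in place of code of your own. Each camera call takes 0.05 s, during which the arm holds its last target.

## Working session

There is one attempt and no reset: what is moved stays moved. The work goes in short steps, Python scripts to look and compute and a shell command to move; the robot and the scene stay as the last step left them, time stands still between calls to the robot, and variables do not carry over. Pictures are saved under pics/ and viewed, and the job is handed in when it is done.

```bash
ls; mkdir -p pics; python3 - <<'E'
from bench import r,optics,models
import cv2,numpy as np
s=r.state()
for k,v in s.items(): print(k,np.round(v,3).tolist())
print(r.tip_reach)
for n in("scene","top"):
    im=optics.capture(n); cv2.imwrite(f'pics/{n}0.png',im[:,:,::-1]); 
    i=optics.camera_info(n); print(n,{k:np.round(v,4).tolist() if not isinstance(v,str) else v for k,v in i.items()})
E
```

```text
pics
t 0.0
joint_pos [-1.236, 0.418, -0.01, 1.614, 0.005, 1.111, -0.053]
dq [-0.002, 0.0, -0.0, -0.0, -0.0, 0.001, 0.001]
joint_torque [-0.001, -85.124, 0.638, -42.603, -0.049, 0.018, 0.0]
ee_pos [229.26, 581.046, 218.832]
orientation [[-0.93, 0.367, -0.0], [0.367, 0.93, -0.001], [-0.0, -0.001, -1.0]]
ft_force [0.606, 0.466, -0.81]
moment [0.017, 0.056, -0.041]
grip_width 1.002
14.0
scene {'intrinsics': [[462.5095, 0.0, 254.7535], [0.0, 462.5095, 192.5927], [0.0, 0.0, 1.0]], 'world_to_cam': [[0.4603, 0.8877, -0.01, -180.4551], [-0.7457, 0.3927, 0.5382, 308.0957], [0.4817, -0.2403, 0.8428, -1607.6624], [0.0, 0.0, 0.0, 1.0]]}
top {'intrinsics': [[429.5407, 0.0, 258.0266], [0.0, 429.5407, 191.3992], [0.0, 0.0, 1.0]], 'world_to_cam': [[-0.0044, -0.9998, 0.0186, -53.5054], [0.9942, -0.0024, 0.1074, -485.3529], [-0.1074, 0.019, 0.994, -1283.2918], [0.0, 0.0, 0.0, 1.0]]}
```

View pics/scene0.png

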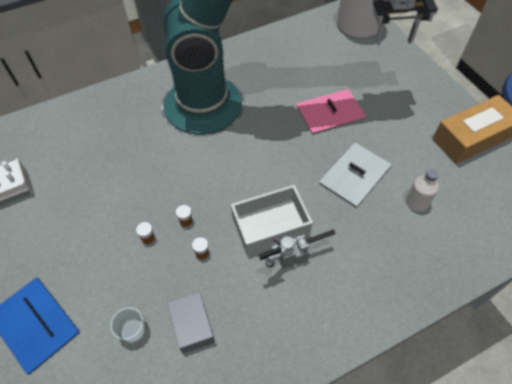

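View pics/top0.png

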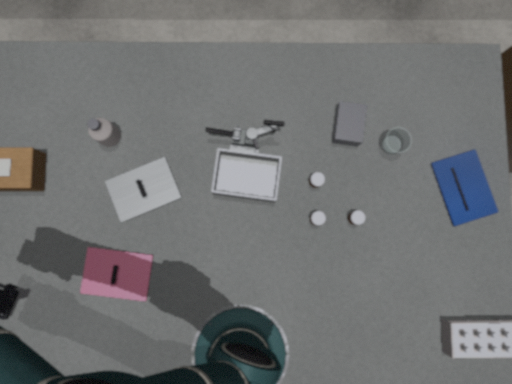

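Top view: case at (247,174), clamp post at (253,133), steel lid (grey, not pink/blue) at (143,188), three jars at (317,179), (318,218), (358,217).

```bash
cat > h.py <<'E'
from bench import r,optics,models
import cv2,numpy as np
def cam(n):
    i=optics.camera_info(n); return np.array(i['intrinsics']),np.array(i['world_to_cam'])
def proj(n,P):
    K,T=cam(n); P=np.atleast_2d(P).astype(float); c=P@T[:3,:3].T+T[:3,3]
    u=K[0,0]*c[:,0]/-c[:,2]+K[0,2]; v=K[1,1]*-c[:,1]/-c[:,2]+K[1,2]
    return np.c_[u,v]
def unproj(n,uv,z):
    K,T=cam(n); uv=np.atleast_2d(uv).astype(float); R=T[:3,:3]; C=-R.T@T[:3,3]
    d=np.c_[(uv[:,0]-K[0,2])/K[0,0],-(uv[:,1]-K[1,2])/K[1,1],-np.ones(len(uv))]@R
    return C+d*((z-C[2])/d[:,2])[:,None]
def both(ua,ub):
    # least squares triangulation scene pixel ua, top pixel ub
    rows=[];b=[]
    for n,uv in(("scene",ua),("top",ub)):
        P0=unproj(n,uv,0)[0];P1=unproj(n,uv,200)[0];d=(P1-P0)/np.linalg.norm(P1-P0)
        M=np.eye(3)-np.outer(d,d);rows.append(M);b.append(M@P0)
    return np.linalg.lstsq(np.vstack(rows),np.hstack(b),rcond=None)[0]
def snap(n,name,box=None,f=5):
    im=optics.capture(n)[:,:,::-1].copy()
    if box:
        x0,y0,x1,y1=box; im=cv2.resize(im[y0:y1,x0:x1],None,fx=f,fy=f,interpolation=cv2.INTER_CUBIC)
    cv2.imwrite(f'pics/{name}.png',im)
E
python3 - <<'E'
from h import *
snap("top","topcase",(180,100,330,230),5)
snap("top","toplid",(90,100,240,230),5)
snap("scene","scase",(180,170,340,290),5)
for n in("top","scene"):
  for l in("case","lid","jar0","wash_bottle","tip_box","beaker","nut_grip","lever_grip","strap","lever"):
    try:
        for d in models.masks_of(n,l):
            m=d['mask']; ys,xs=np.nonzero(m)
            print(n,l,round(d['p'],2),np.round(d['rect'],1).tolist(),round(xs.mean(),1),round(ys.mean(),1),len(xs))
    except Exception as e: print(l,e)
print(r.state()['t'])
E
```

```text
top case 0.89 [246.2, 162.4, 79.9, 83.0] 246.8 165.6 3988
top case 0.67 [145.3, 188.2, 74.0, 63.0] 143.0 188.9 2833
top lid 0.95 [115.0, 275.6, 75.0, 53.5] 116.2 273.6 3164
top lid 0.75 [143.4, 192.4, 79.1, 68.0] 142.8 189.5 3011
top lid 0.28 [245.2, 162.1, 80.2, 84.3] 247.0 165.3 3961
top jar0 0.62 [317.9, 217.3, 17.7, 13.0] 317.6 218.2 153
top jar0 0.51 [317.4, 178.1, 10.4, 15.4] 316.7 179.7 156
top jar0 0.46 [358.0, 218.5, 21.4, 9.8] 356.9 217.9 175
top wash_bottle 0.66 [105.5, 132.8, 33.9, 29.9] 104.2 131.5 676
top tip_box 0.82 [349.2, 126.1, 31.1, 47.7] 349.5 123.8 1336
top beaker 0.69 [397.2, 138.1, 29.9, 25.9] 397.2 140.7 605
top nut_grip 0.51 [274.2, 126.1, 24.1, 8.1] 273.8 123.4 143
top nut_grip 0.28 [223.9, 133.6, 34.3, 8.2] 224.4 131.9 168
top lever_grip 0.45 [223.4, 130.9, 35.1, 8.4] 221.9 131.5 219
top strap 0.76 [266.6, 132.8, 37.6, 19.9] 264.2 128.5 325
top strap 0.43 [106.2, 131.8, 32.3, 30.3] 103.9 131.7 672
top lever 0.72 [224.6, 132.8, 36.9, 10.9] 224.5 132.1 213
scene case 0.58 [282.8, 227.8, 104.7, 83.2] 275.4 226.9 4851
scene lid 0.87 [356.1, 174.1, 72.5, 67.1] 354.6 174.0 2361
scene lid 0.82 [331.2, 110.7, 71.0, 42.8] 330.2 110.4 1846
scene jar0 0.83 [143.2, 232.3, 14.9, 21.4] 144.9 232.5 276
scene jar0 0.8 [199.5, 247.0, 14.2, 23.8] 199.9 247.9 266
scene jar0 0.7 [276.8, 250.3, 30.9, 32.8] 276.2 251.6 450
scene jar0 0.63 [184.7, 213.7, 16.3, 21.5] 183.6 215.5 287
scene jar0 0.2 [281.8, 227.1, 105.6, 82.3] 275.5 226.6 4763
scene wash_bottle 0.74 [423.0, 189.9, 30.3, 44.2] 422.7 190.7 965
scene tip_box 0.89 [191.1, 325.0, 47.5, 64.7] 190.1 322.8 1882
scene beaker 0.75 [126.8, 325.4, 32.9, 45.4] 127.5 324.8 1046
scene nut_grip 0.67 [267.8, 253.1, 21.0, 19.1] 269.6 254.0 197
scene lever_grip 0.63 [317.5, 238.3, 34.0, 20.4] 314.3 237.9 252
scene strap 0.59 [275.9, 252.8, 38.1, 32.1] 276.2 251.5 454
scene lever 0.66 [314.4, 237.3, 41.1, 18.6] 316.2 237.2 286
1.25
```

View pics/topcase.png

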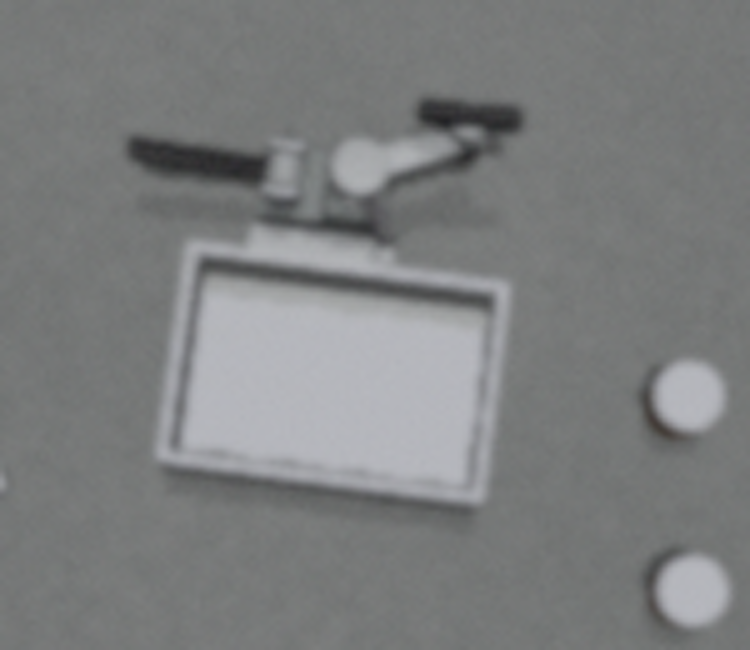

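View pics/scase.png

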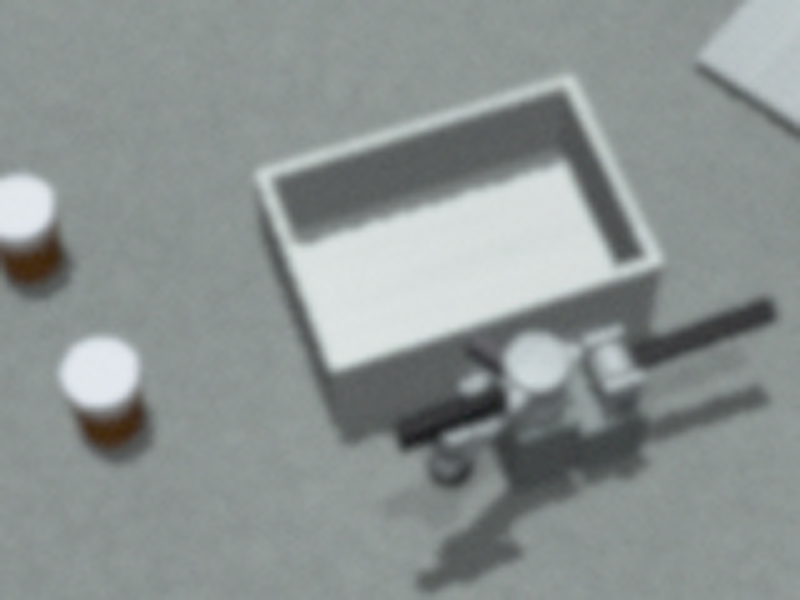

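View pics/toplid.png

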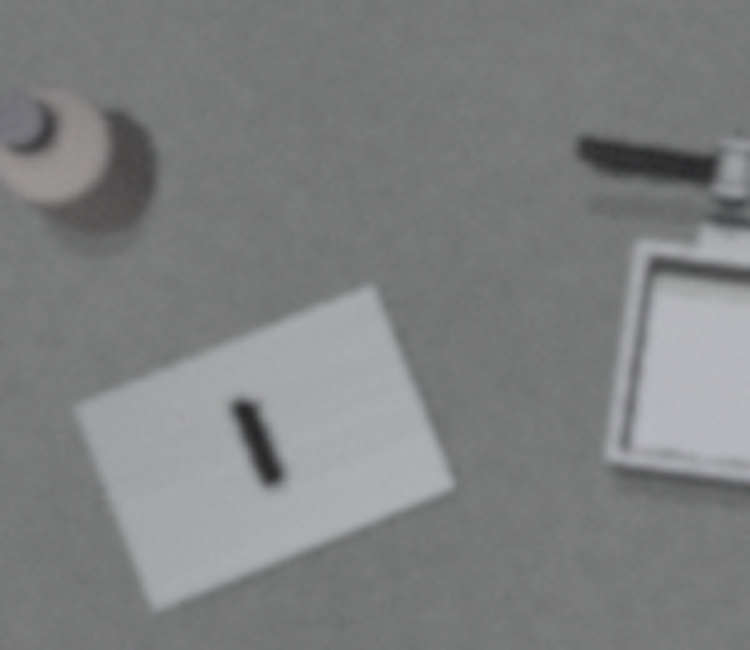

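```bash
python3 - <<'E'
from h import *
from scipy.optimize import least_squares
def fit(mod,tp,sc,p0):
    f=lambda p,w:(np.r_[ (proj("top",T(p,mod))-tp).ravel()*w[0],(proj("scene",T(p,mod))-sc).ravel()*w[1]])
    for w in((1,0),(0,1),(1,1)):
        s=least_squares(f,p0,args=(w,)); print(w,np.round(s.x,3),'rms',round(np.sqrt((s.fun**2).mean()),2))
    return s.x
def T(p,m):
    c,s=np.cos(p[2]),np.sin(p[2]); return np.c_[p[0]+c*m[:,0]-s*m[:,1],p[1]+s*m[:,0]+c*m[:,1],m[:,2]]
# case corners: TL=(+x,+y) TR=(+x,-y) BR=(-x,-y) BL=(-x,+y)
m=np.array([[66,96,75],[66,-96,75],[-66,-96,75],[-66,96,75]],float)
tp=np.array([[187,242],[513,284],[485,505],[157,462]])/5+[180,100]
# scene: +y is right, +x is down
sc=np.array([[662,262],[333,374],[256,175],[572,75]])/5+[180,170]
pc=fit(m,tp,sc,[540,0,0.1])
c,s=np.cos(pc[2]),np.sin(pc[2])
def cw(x,y):return [pc[0]+c*x-s*y,pc[1]+s*x+c*y]
print('post',cw(115,0),'hinge',cw(115,45))
# lid plate top at z = 14 (rim 8+6)
ml=np.array([[69,99,14],[69,-99,14],[-69,-99,14],[-69,99,14]],float)
tl=np.array([[75,407],[375,286],[455,488],[153,611]])/5+[90,100]
im=optics.capture("scene");cv2.imwrite('pics/slid.png',cv2.resize(im[130:220,305:405,::-1],None,fx=6,fy=6,interpolation=cv2.INTER_CUBIC))
f=lambda p:(proj("top",T(p,ml))-tl).ravel()
sl=least_squares(f,[500,250,-.3]);print('lid top',np.round(sl.x,3),np.sqrt((sl.fun**2).mean())); print('scene pred',proj("scene",T(sl.x,ml)))
print('handle both', both([356,169],[np.mean([232,256,265,285])/5+90,443/5+100]))
for q in((317,178.9),(318.2,217.8),(357.9,217.6)): print('jar top',unproj("top",q,60)[0])
for a,b in(((199.9,240.3-0),(317.3,179)),): print(both(a,b))
print('nut',both([269.6,254.],[273.8,123.4])); print('nut z150?',unproj("top",[470/5+180,115/5+100],140))
E
```

```text
(1, 0) [ 5.3003e+02 -2.2343e+01 -1.3200e-01] rms 0.21
(0, 1) [ 5.34382e+02 -2.11490e+01 -1.28000e-01] rms 0.15
(1, 1) [ 5.32179e+02 -2.15990e+01 -1.30000e-01] rms 0.6
post [np.float64(646.2072870102974), np.float64(-36.51384099821844)] hinge [np.float64(652.0436170096107), np.float64(8.106078904658077)]
lid top [4.93431e+02 2.97233e+02 3.90000e-01] 0.3380739230005988
scene pred [[391.40426512 163.44289448]
 [356.0766135  205.10452919]
 [318.1311311  180.26575233]
 [354.3405317  141.30119782]]
handle both [494.15252825 296.53679183  30.0605431 ]
jar top [ 518.70691254 -230.9866108    60.        ]
jar top [ 402.53810368 -232.31250268   60.        ]
jar top [ 402.70736084 -350.35901294   60.        ]
[ 516.63476179 -229.77319937   73.01496697]
nut [666.33819672 -98.87125909 140.74178925]
nut z150? [[667.84682764 -99.16870107 140.        ]]
```

View pics/slid.png

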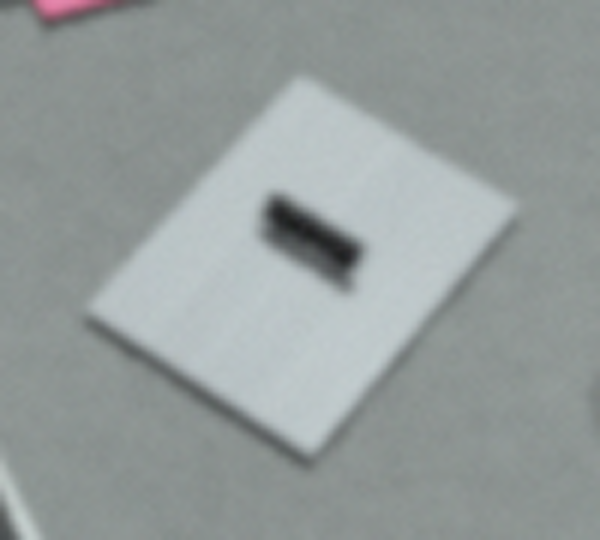

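```bash
cat > go.py <<'E'
# usage: go.py x y z yaw_deg(world angle of tool y, mod 180) -> shift in tool axes (m) and turn (deg)
import sys,numpy as np
from bench import r
from scipy.spatial.transform import Rotation
def tell(x,y,z,yaw=None):
    s=r.state(); R=np.array(s['orientation']);p=np.array(s['ee_pos'])
    d=R.T@(np.array([x,y,z])-p)/1000
    cy=np.degrees(np.arctan2(R[1,1],R[0,1]))
    t=0 if yaw is None else -(((yaw-cy)+90)%180-90)
    print('t',round(s['t'],2),'pos',p.round(1),'yaw',round(cy,1),'q7',round(s['joint_pos'][6],2),'q1',round(s['joint_pos'][0],2),'F',np.round(s['ft_force'],1),'M',np.round(s['moment'],2),'w',round(s['grip_width'],3),'tilt',np.round(R[:2,2],3))
    print('  shift',d.round(4).tolist(),'turn',round(t,1))
C=np.array([532.2,-21.6]);A=-0.130
def cw(x,y):
    c,s=np.cos(A),np.sin(A);return C[0]+c*x-s*y,C[1]+s*x+c*y
if __name__=='__main__':
    a=sys.argv[1:]
    f=a and a[0]=='c'   # c: case coordinates, yaw relative to case
    if f:a=a[1:]
    v=list(map(float,a))
    if f:
        v[0],v[1]=cw(v[0],v[1])
        if len(v)>3:v[3]+=np.degrees(A)
    if v: tell(*v)
    else:
        p=np.array(r.state()['ee_pos']);tell(*p)
E
python3 go.py c 115 123 170 0; python3 go.py c 115 123 88 0
```

```text
t 1.3 pos [229.4 581.4 219.4] yaw 68.5 q7 -0.05 q1 -1.24 F [ 0.6 -0.3 -0.5] M [ 0.03 -0.   -0.  ] w 1.0 tilt [ 0. -0.]
  shift [-0.5846, -0.3024, 0.0495] turn 75.9
t 1.3 pos [229.4 581.4 219.4] yaw 68.5 q7 -0.05 q1 -1.24 F [ 0.6 -0.3 -0.5] M [ 0.03 -0.   -0.  ] w 1.0 tilt [ 0. -0.]
  shift [-0.5846, -0.3024, 0.1315] turn 75.9
```

```bash
python3 -m crank '[[[100,-0.04,-0.02,0,7],[100,-0.08,-0.04,0,14],[100,-0.115,-0.06,0,21],[100,-0.15,-0.08,0,28],[100,-0.19,-0.1,0,35]]]' 15; python3 go.py c 115 123 219 0
```

```text
t: 1.72
ee_pos: [365.9, 421.6, 219.6]
orientation: [[-0.547, 0.837, 0.0], [0.837, 0.547, 0.0], [0.0, 0.0, -1.0]]
ft_force: [0.3, 2.3, -0.6]
grip_width: 0.68
t 1.72 pos [365.9 421.6 219.6] yaw 33.1 q7 -0.28 q1 -1.06 F [ 0.3  2.3 -0.6] M [-0.06  0.03 -0.07] w 0.68 tilt [0. 0.]
  shift [-0.4435, 0.0643, 0.0005] turn 40.6
```

```bash
python3 -m crank '[[[130,-0.04,0.006,0,7],[130,-0.08,0.012,0,14],[130,-0.12,0.018,0,21],[130,-0.16,0.024,0,28],[130,-0.2,0.03,0,35]]]' 15; python3 go.py c 115 123 200 0
```

```text
t: 2.13
ee_pos: [501.5, 271.5, 219.8]
orientation: [[0.032, 0.999, 0.0], [0.999, -0.032, 0.0], [0.0, 0.0, -1.0]]
ft_force: [2.0, 0.8, -0.1]
grip_width: 0.488
t 2.13 pos [501.5 271.5 219.8] yaw -1.9 q7 -0.46 q1 -0.85 F [ 2.   0.8 -0.1] M [ 0.01  0.05 -0.03] w 0.488 tilt [0. 0.]
  shift [-0.1808, 0.1666, 0.0198] turn 5.6
```

```bash
python3 -m crank '[[[130,-0.03,0.028,0,5.6],[130,-0.06,0.055,0,5.6],[130,-0.09,0.083,0,5.6],[130,-0.12,0.111,0,5.6],[130,-0.15,0.139,0.01,5.6]]]' 15; python3 go.py c 115 123 160 0
```

```text
t: 2.55
ee_pos: [636.9, 118.4, 211.2]
orientation: [[0.124, 0.992, 0.003], [0.992, -0.124, 0.001], [0.001, 0.003, -1.0]]
ft_force: [-0.1, 1.5, 0.5]
grip_width: 0.49
t 2.55 pos [636.9 118.4 211.2] yaw -7.1 q7 -0.18 q1 -0.54 F [-0.1  1.5  0.5] M [-0.02  0.03  0.02] w 0.49 tilt [0.003 0.001]
  shift [-0.0296, 0.029, 0.0513] turn 0.3
```

```bash
python3 - <<'E'
from h import *
s=r.state();p=np.array(s['ee_pos']);R=np.array(s['orientation'])
print(p, 'tip',p+14*R[:,2])
w=94*s['grip_width']
for n in("top","scene"): print(n,[ (proj(n,p+14*R[:,2]+sg*(w/2)*R[:,1])[0]).round(1).tolist() for sg in(-1,1)])
snap("top","t1",(160,80,300,200),5);snap("scene","s1",(240,130,390,250),5)
E
```

```text
[636.92915239 118.37011047 211.21878087] tip [636.96625979 118.38127695 197.2188345 ]
top [[193.2, 136.9], [195.5, 120.2]]
scene [[336.6, 191.1], [344.7, 205.6]]
```

View pics/t1.png

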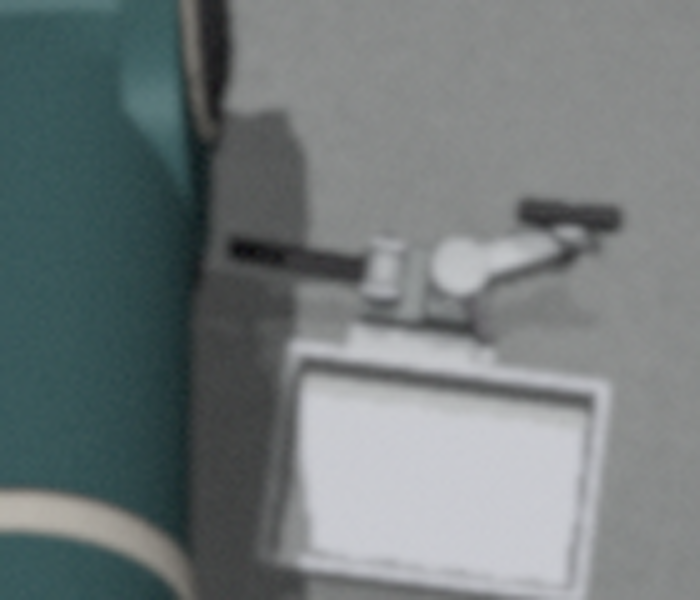

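View pics/s1.png

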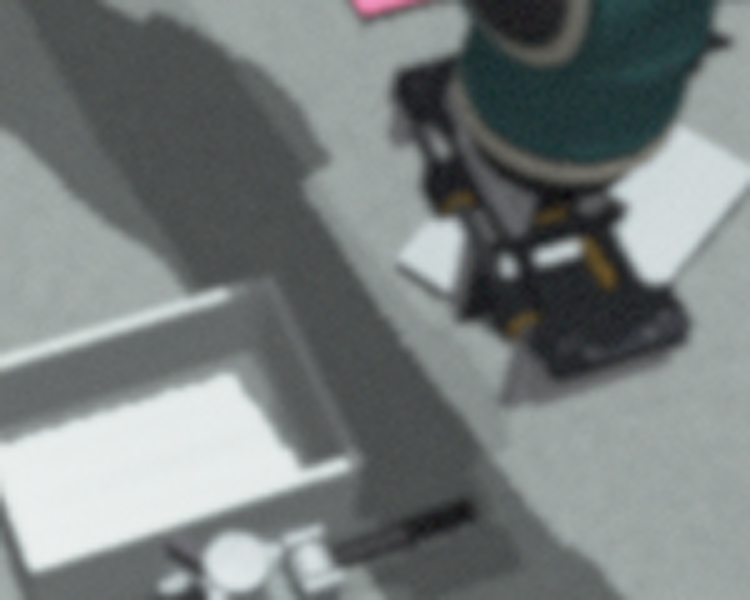

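```bash
python3 - <<'E'
from h import *
s=r.state();p=np.array(s['ee_pos']);R=np.array(s['orientation'])
w=94*s['grip_width']
for sg in(-1,1):
  for e in(0,12.5):
    for t in(-8,8): print(sg,e,t,((proj("scene",p+14*R[:,2]+sg*(w/2+e)*R[:,1]+t*R[:,0])[0]-[240,130])*5).round(0).tolist())
E
```

```text
-1 0 -8 [460.0, 318.0]
-1 0 8 [488.0, 309.0]
-1 12.5 -8 [449.0, 298.0]
-1 12.5 8 [478.0, 289.0]
1 0 -8 [499.0, 391.0]
1 0 8 [528.0, 382.0]
1 12.5 -8 [510.0, 411.0]
1 12.5 8 [539.0, 402.0]
```

```bash
python3 - <<'E'
from h import *
from go import cw
for z in (70,75,80):
  for x in(108,122): print(z,x,((proj("scene",[*cw(x,139),z])[0]-[240,130])*5).round(0).tolist(),((proj("top",[*cw(x,139),z])[0]-[160,80])*5).round(0).tolist())
E
python3 -m crank '[[[130,-0.015,0.015,0.025,0],[130,-0.03,0.029,0.05,0],[130,-0.03,0.029,0.08,0],[130,-0.03,0.029,0.1,0],[130,-0.03,0.029,0.12,0]]]' 15; python3 go.py c 115 123 88 0
```

```text
70 108 [464.0, 505.0] [227.0, 263.0]
70 122 [475.0, 526.0] [230.0, 240.0]
75 108 [465.0, 501.0] [226.0, 261.0]
75 122 [477.0, 522.0] [229.0, 238.0]
80 108 [467.0, 496.0] [225.0, 259.0]
80 122 [478.0, 518.0] [228.0, 236.0]
t: 3.07
ee_pos: [659.7, 86.4, 88.0]
orientation: [[0.125, 0.992, -0.001], [0.992, -0.125, -0.0], [-0.0, -0.001, -1.0]]
ft_force: [0.7, 1.1, 0.1]
grip_width: 0.495
t 3.07 pos [659.7  86.4  88. ] yaw -7.2 q7 -0.08 q1 -0.45 F [0.7 1.1 0.1] M [-0.05  0.07 -0.03] w 0.495 tilt [-0.001 -0.   ]
  shift [-0.0006, 0.0026, -0.0] turn 0.3
```

```bash
python3 -m crank '[[[130,0,0.003,0.004,0],[130,0,0.003,0.008,0],[235,0,0.003,0.008,0],[235,0,0.003,0.008,0],[235,0,0.003,0.008,0]]]' 15; python3 -m crank '[[[235,0,0,0,0],[235,0,0,0,0]]]' 15; python3 go.py c 115 123 80 0
```

```text
t: 3.48
ee_pos: [663.7, 86.3, 82.9]
orientation: [[0.124, 0.992, 0.002], [0.992, -0.124, 0.0], [0.0, 0.002, -1.0]]
ft_force: [-0.3, -0.2, -0.4]
grip_width: 0.316
t: 3.65
ee_pos: [663.3, 86.3, 82.4]
orientation: [[0.124, 0.992, 0.001], [0.992, -0.124, 0.0], [0.0, 0.001, -1.0]]
ft_force: [0.4, 0.1, -0.1]
grip_width: 0.172
t 3.65 pos [663.3  86.3  82.4] yaw -7.1 q7 -0.07 q1 -0.45 F [ 0.4  0.1 -0.1] M [-0.04  0.11 -0.  ] w 0.172 tilt [0.001 0.   ]
  shift [-0.001, -0.001, 0.0024] turn 0.3
```

```bash
python3 -m crank '[[[235,0,0,0.002,0],[235,0,0,0.002,0],[235,0,0,0.002,0]]]' 15; python3 - <<'E'
import numpy as np
for a in np.arange(0,2.0,.19): print(round(a,2),'tool x',round(78*(np.cos(a)-1)/1000,4),'z',round(-78*np.sin(a)/1000,4))
E
python3 go.py c 115 123 80 0
```

```text
t: 3.9
ee_pos: [662.5, 86.5, 79.5]
orientation: [[0.124, 0.992, -0.001], [0.992, -0.124, 0.0], [0.0, -0.001, -1.0]]
ft_force: [-4.4, 2.3, 0.5]
grip_width: 0.147
0.0 tool x 0.0 z -0.0
0.19 tool x -0.0014 z -0.0147
0.38 tool x -0.0056 z -0.0289
0.57 tool x -0.0123 z -0.0421
0.76 tool x -0.0215 z -0.0537
0.95 tool x -0.0326 z -0.0634
1.14 tool x -0.0454 z -0.0709
1.33 tool x -0.0594 z -0.0757
1.52 tool x -0.074 z -0.0779
1.71 tool x -0.0888 z -0.0772
1.9 tool x -0.1032 z -0.0738
t 3.9 pos [662.5  86.5  79.5] yaw -7.1 q7 -0.07 q1 -0.45 F [-4.4  2.3  0.5] M [ 0.36  1.23 -0.12] w 0.147 tilt [-0.001  0.   ]
  shift [-0.0011, -0.0002, -0.0005] turn 0.3
```

```bash
python3 -m crank '[[[235,-0.0014,0,-0.0147,0],[235,-0.0056,0,-0.0289,0],[235,-0.0123,0,-0.0421,0],[235,-0.0215,0,-0.0537,0],[235,-0.0326,0,-0.0634,0]]]' 15; python3 -m crank '[[[235,-0.0128,0,-0.0075,0],[235,-0.0268,0,-0.0123,0],[235,-0.0414,0,-0.0145,0],[235,-0.0562,0,-0.0138,0],[235,-0.0706,0,-0.0104,0]]]' 15;  python3 -m crank '[[[235,-0.004,0,0.001,0],[235,-0.004,0,0.001,0]]]' 15; python3 go.py c 115 20 154 0
```

```text
t: 4.32
ee_pos: [658.2, 53.5, 144.6]
orientation: [[0.124, 0.992, -0.001], [0.992, -0.124, 0.0], [0.0, -0.001, -1.0]]
ft_force: [-6.1, 2.2, -6.5]
grip_width: 0.148
t: 4.73
ee_pos: [649.5, -17.0, 155.9]
orientation: [[0.124, 0.992, -0.0], [0.992, -0.124, 0.001], [0.001, -0.0, -1.0]]
ft_force: [-10.2, 2.6, 4.2]
grip_width: 0.122
t: 4.9
ee_pos: [648.5, -23.1, 154.1]
orientation: [[0.127, 0.992, -0.001], [0.992, -0.127, -0.001], [-0.001, -0.001, -1.0]]
ft_force: [-14.6, -2.2, 10.3]
grip_width: 0.097
t 4.9 pos [648.5 -23.1 154.1] yaw -7.3 q7 0.07 q1 -0.32 F [-14.6  -2.2  10.3] M [-0.39  3.31  0.16] w 0.097 tilt [-0.001 -0.001]
  shift [0.0064, -0.0005, 0.0001] turn 0.2
```

```bash
python3 - <<'E'
from h import *
snap("scene","s2",(210,130,390,270),4)
E
```

```text
(no output)
```

View pics/s2.png

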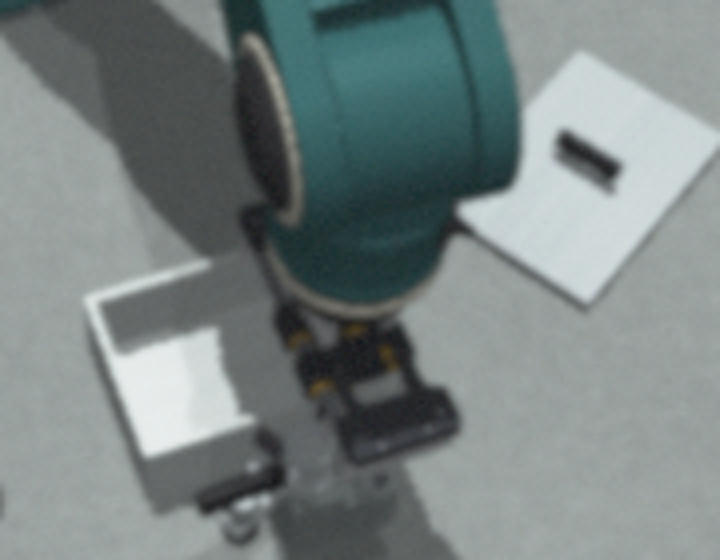

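```bash
python3 -m crank '[[[140,0,0,0,0],[140,0,0,0,0],[140,0,0,0,0],[140,0,0,-0.03,0],[140,0,0,-0.06,0]]]' 15; python3 -m crank '[[[140,0,0,-0.03,0],[140,0.03,0,-0.06,0],[140,0.07,0,-0.08,0],[140,0.11,0,-0.08,0],[140,0.15,0,-0.08,0]]]' 15; python3 go.py c 115 20 154 0;  python3 - <<'E'
from h import *
snap("scene","s3",(210,130,390,270),4)
snap("top","t3",(180,90,320,210),5)
E
```

```text
t: 5.37
ee_pos: [649.1, -20.4, 212.7]
orientation: [[0.124, 0.992, -0.002], [0.992, -0.124, -0.0], [-0.001, -0.002, -1.0]]
ft_force: [0.6, 0.1, 0.9]
grip_width: 0.417
t: 5.78
ee_pos: [669.1, 129.8, 295.3]
orientation: [[0.125, 0.992, 0.004], [0.992, -0.125, 0.001], [0.002, 0.004, -1.0]]
ft_force: [-0.5, -0.9, -1.1]
grip_width: 0.457
t 5.78 pos [669.1 129.8 295.3] yaw -7.2 q7 -0.21 q1 -0.53 F [-0.5 -0.9 -1.1] M [-0.07  0.07 -0.04] w 0.457 tilt [0.004 0.001]
  shift [-0.1481, -0.0023, 0.1411] turn 0.3
```

View pics/s3.png

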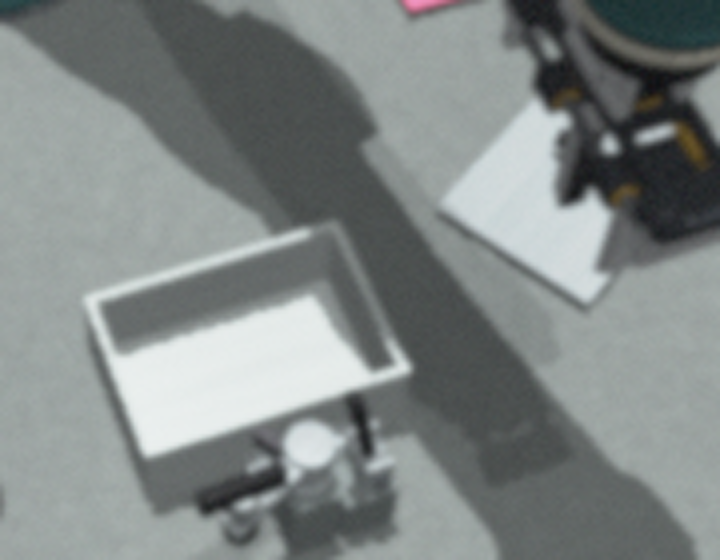

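View pics/t3.png

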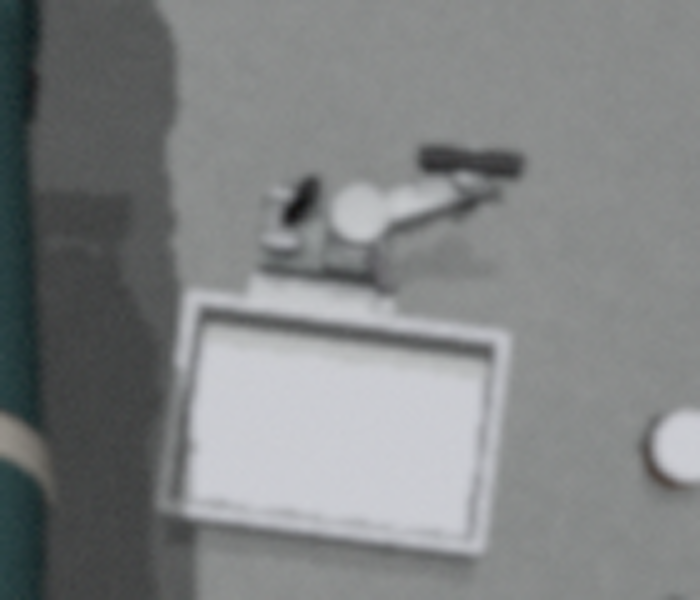

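```bash
python3 - <<'E'
from h import *
from go import cw
for a in(1.3,1.4,1.5,1.6,1.7,1.8,1.9):
  P=[*cw(115,45+94*np.cos(a)),75+94*np.sin(a)]
  print(a,((proj("scene",P)[0]-[210,130])*4).round(0).tolist(),((proj("top",P)[0]-[180,90])*5).round(0).tolist())
E
```

```text
1.3 [416.0, 376.0] [234.0, 175.0]
1.4 [403.0, 378.0] [250.0, 176.0]
1.5 [390.0, 382.0] [267.0, 177.0]
1.6 [376.0, 387.0] [284.0, 180.0]
1.7 [362.0, 392.0] [301.0, 182.0]
1.8 [348.0, 398.0] [317.0, 185.0]
1.9 [334.0, 404.0] [334.0, 188.0]
```

```bash
python3 - <<'E'
from h import *
for p in((518.7,-231),(402.5,-232.3),(402.7,-350.4)):
  print(proj("scene",[*p,60]).round(1),proj("scene",[*p,0]).round(1))
snap("scene","sj",(120,190,230,280),7)
optics.capture("top")
for d in models.find_in("top","jar0"): print(d)
E
```

```text
[[200.3 243.3]] [[202.6 252.8]]
[[183.3 210.6]] [[186.2 221. ]]
[[143.8 227.9]] [[148.2 237.8]]
{'rect': [357.3, 218.6, 20.0, 13.2], 'p': 0.75}
{'rect': [316.8, 180.7, 15.7, 18.0], 'p': 0.75}
{'rect': [317.5, 218.1, 16.8, 16.2], 'p': 0.58}
```

View pics/sj.png

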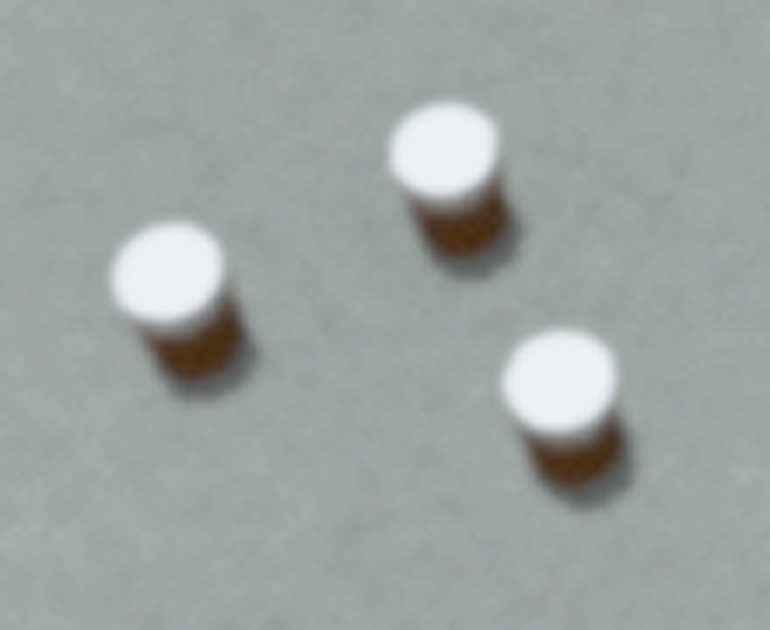

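```bash
python3 go.py 520 -231 200 82.55;python3 -m crank '[[[60,-0.04,0,0,-7],[0,-0.08,-0.01,0,-14],[0,-0.12,-0.02,0,-21],[0,-0.16,-0.03,0,-28],[0,-0.20,-0.04,0,-35]]]' 15; python3 go.py 520 -231 200 82.55
```

```text
t 6.03 pos [668.5 127.9 292.8] yaw -7.1 q7 -0.2 q1 -0.53 F [-0.3 -0.2  0.7] M [-0.11  0.07 -0.01] w 0.451 tilt [ 0.001 -0.001]
  shift [-0.3746, -0.1028, 0.093] turn -89.7
t: 6.45
ee_pos: [602.6, -67.9, 293.0]
orientation: [[-0.469, 0.883, 0.001], [0.883, 0.469, -0.001], [-0.001, 0.0, -1.0]]
ft_force: [1.3, -0.2, -0.3]
grip_width: 0.771
t 6.45 pos [602.6 -67.9 293. ] yaw 27.9 q7 0.66 q1 -0.24 F [ 1.3 -0.2 -0.3] M [-0.1  -0.01  0.  ] w 0.771 tilt [ 0.001 -0.001]
  shift [-0.1052, -0.1495, 0.093] turn -54.6
```

```bash
python3 -m crank '[[[0,-0.02,-0.03,0,-7],[0,-0.04,-0.06,0,-14],[0,-0.06,-0.09,0,-21],[0,-0.08,-0.12,0.02,-28],[0,-0.105,-0.15,0.05,-35]]]' 15; python3 -m crank '[[[0,0,0,0.02,-7],[0,0,0,0.04,-14],[0,0,0,0.04,-19.6]]]' 15; python3 go.py 520 -231 44 82.55;
```

```text
t: 6.87
ee_pos: [522.9, -221.0, 252.1]
orientation: [[-0.883, 0.469, 0.004], [0.469, 0.883, -0.001], [-0.004, 0.001, -1.0]]
ft_force: [1.1, 0.1, -0.6]
grip_width: 1.0
t: 7.12
ee_pos: [521.9, -218.8, 207.4]
orientation: [[-0.989, 0.145, -0.004], [0.145, 0.989, 0.001], [0.004, 0.0, -1.0]]
ft_force: [-0.5, 0.8, 0.2]
grip_width: 0.996
t 7.12 pos [ 521.9 -218.8  207.4] yaw 81.7 q7 1.87 q1 0.1 F [-0.5  0.8  0.2] M [-0.03  0.04  0.01] w 0.996 tilt [-0.004  0.001]
  shift [-0.0005, -0.0124, 0.1634] turn -0.9
```

```bash
python3 -m crank '[[[0,0,-0.0125,0.035,-0.9],[0,0,-0.0125,0.075,-0.9],[0,0,-0.0125,0.11,-0.9],[0,0,-0.0125,0.145,-0.9],[0,0,-0.0125,0.163,-0.9]]]' 20; python3 -m crank '[[[150,0,0,0,0],[150,0,0,0,0],[150,0,0,0,0],[150,0,0,0,0],[150,0,0,0,0]]]' 20; python3 go.py 520 -231 44 82.55;
```

```text
t: 7.53
ee_pos: [520.3, -230.7, 44.4]
orientation: [[-0.991, 0.134, -0.003], [0.134, 0.991, 0.0], [0.003, -0.0, -1.0]]
ft_force: [-0.4, 0.8, -0.5]
grip_width: 1.004
t: 7.95
ee_pos: [523.4, -230.1, 49.0]
orientation: [[-0.991, 0.132, 0.002], [0.132, 0.991, -0.001], [-0.002, -0.0, -1.0]]
ft_force: [0.0, 0.5, 0.2]
grip_width: 0.682
t 7.95 pos [ 523.4 -230.1   49. ] yaw 82.4 q7 1.96 q1 0.16 F [0.  0.5 0.2] M [ 0.04  0.03 -0.03] w 0.682 tilt [ 0.002 -0.001]
  shift [0.0032, -0.0014, 0.005] turn -0.2
```

```bash
python3 -m crank '[[[170,0.003,0,0.005,0],[170,0.003,0,0.005,0],[170,0.003,0,0.005,0],[170,0.003,0,0.005,0]]]' 20; python3 go.py 520 -231 44 82.55;
```

```text
t: 8.28
ee_pos: [519.6, -229.3, 42.5]
orientation: [[-0.991, 0.132, -0.0], [0.132, 0.991, -0.0], [0.0, -0.0, -1.0]]
ft_force: [-0.2, -0.5, -1.2]
grip_width: 0.445
t 8.28 pos [ 519.6 -229.3   42.5] yaw 82.4 q7 1.97 q1 0.17 F [-0.2 -0.5 -1.2] M [ 0.02 -0.01 -0.01] w 0.445 tilt [-0. -0.]
  shift [-0.0006, -0.0017, -0.0015] turn -0.1
```

```bash
python3 -m crank '[[[180,0,0,-0.03,0],[180,0,0,-0.06,0],[180,0,0,-0.1,0],[180,0,0,-0.11,0],[180,0,0,-0.11,0]]]' 20; python3 go.py c 28 -41 150 90;
```

```text
t: 8.7
ee_pos: [521.2, -229.8, 155.6]
orientation: [[-0.991, 0.132, 0.005], [0.132, 0.991, -0.001], [-0.005, -0.001, -1.0]]
ft_force: [0.5, 1.0, -1.7]
grip_width: 0.441
t 8.7 pos [ 521.2 -229.8  155.6] yaw 82.4 q7 1.92 q1 0.13 F [ 0.5  1.  -1.7] M [ 0.   -0.02  0.02] w 0.441 tilt [ 0.005 -0.001]
  shift [-0.0115, 0.1669, 0.0056] turn -0.1
```

```bash
python3 -m crank '[[[180,-0.003,0.04,0,0],[180,-0.006,0.08,0,0],[180,-0.01,0.12,0,0],[180,-0.0115,0.155,0,0],[180,-0.0115,0.167,0,0]]]' 20; python3 -m crank '[[[180,0,0,0,0],[180,0,0,0,0],[180,0,0,0,0]]]' 20;python3 go.py c 28 -41 50 90;
```

```text
t: 9.12
ee_pos: [553.3, -59.3, 151.0]
orientation: [[-0.992, 0.126, -0.002], [0.126, 0.992, 0.002], [0.002, 0.002, -1.0]]
ft_force: [0.1, 0.7, -1.1]
grip_width: 0.444
t: 9.37
ee_pos: [552.6, -66.7, 151.8]
orientation: [[-0.991, 0.133, -0.001], [0.133, 0.991, -0.001], [0.001, -0.001, -1.0]]
ft_force: [0.1, 0.1, -0.5]
grip_width: 0.444
t 9.37 pos [552.6 -66.7 151.8] yaw 82.3 q7 1.6 q1 -0.13 F [ 0.1  0.1 -0.5] M [ 0.03 -0.01 -0.02] w 0.444 tilt [-0.001 -0.001]
  shift [-0.002, 0.0011, 0.1018] turn -0.2
```

```bash
python3 - <<'E'
from h import *
snap("scene","s4",(180,150,340,270),5)
E
```

```text
(no output)
```

View pics/s4.png

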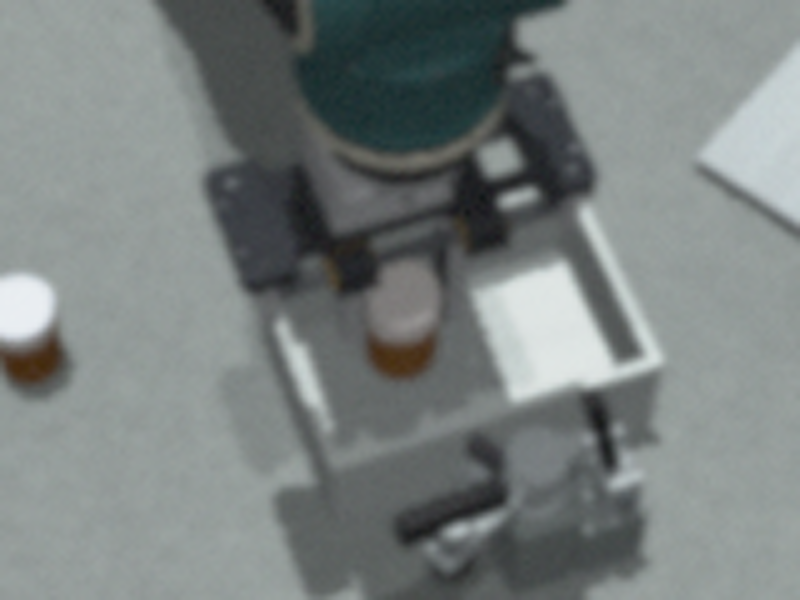

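```bash
python3 -m crank '[[[180,-0.002,0.001,0.03,0],[180,-0.002,0.001,0.06,0],[180,-0.002,0.001,0.09,0],[180,-0.002,0.001,0.1025,0],[180,-0.002,0.001,0.1025,0]]]' 20; python3 -m crank '[[[180,0,0,0,0],[180,0,0,0,0]]]' 20;python3 go.py c 28 -41 50 90;
```

```text
t: 9.83
ee_pos: [553.9, -65.8, 47.7]
orientation: [[-0.991, 0.134, -0.003], [0.134, 0.991, -0.001], [0.003, -0.001, -1.0]]
ft_force: [-1.7, -0.6, 0.7]
grip_width: 0.445
t: 10.0
ee_pos: [555.7, -65.2, 50.9]
orientation: [[-0.991, 0.133, 0.001], [0.133, 0.991, -0.0], [-0.001, -0.0, -1.0]]
ft_force: [-0.5, -0.7, -0.4]
grip_width: 0.441
t 10.0 pos [555.7 -65.2  50.9] yaw 82.4 q7 1.63 q1 -0.1 F [-0.5 -0.7 -0.4] M [0.04 0.02 0.03] w 0.441 tilt [ 0.001 -0.   ]
  shift [0.001, -0.0008, 0.0009] turn -0.2
```

```bash
python3 -m crank '[[[112,0,0,0.0015,0],[112,0,0,0.0015,0],[112,0,0,0.0015,0],[112,0,0,-0.03,0],[112,0,0,-0.07,0]]]' 20; python3 -m crank '[[[112,0,0,-0.03,0],[60,0,-0.04,-0.05,0],[0,0,-0.08,-0.05,0],[0,0,-0.12,-0.05,0],[0,0,-0.16,-0.05,0]]]' 20;python3 go.py 404 -232 160 82.5;python3 - <<'E'
from h import *
snap("scene","s5",(120,150,340,300),3.6)
E
```

```text
t: 10.42
ee_pos: [553.5, -64.4, 118.9]
orientation: [[-0.991, 0.132, -0.005], [0.132, 0.991, -0.0], [0.005, -0.001, -1.0]]
ft_force: [0.8, 0.1, 0.1]
grip_width: 0.559
t: 10.83
ee_pos: [533.8, -224.9, 171.1]
orientation: [[-0.991, 0.131, 0.002], [0.131, 0.991, -0.0], [-0.002, -0.0, -1.0]]
ft_force: [0.5, -0.4, -0.4]
grip_width: 0.807
t 10.83 pos [ 533.8 -224.9  171.1] yaw 82.4 q7 1.9 q1 0.11 F [ 0.5 -0.4 -0.4] M [ 0.05 -0.    0.01] w 0.807 tilt [ 0.002 -0.   ]
  shift [0.1278, -0.0241, 0.0109] turn -0.1
```

View pics/s5.png

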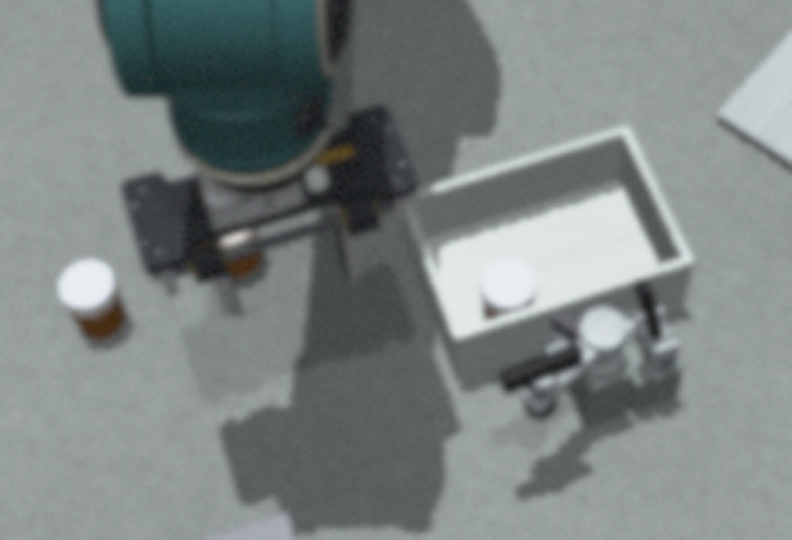

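```bash
python3 -m crank '[[[0,0.04,-0.006,0,0],[0,0.08,-0.012,0,0],[0,0.115,-0.02,0,0],[0,0.127,-0.0235,0,0],[0,0.127,-0.0235,0,0]]]' 20; python3 -m crank '[[[0,0,0,0,0],[0,0,0,0,0],[0,0,0,0,0]]]' 20;python3 go.py 404 -232 43 82.5
```

```text
t: 11.3
ee_pos: [402.7, -230.2, 170.6]
orientation: [[-0.991, 0.135, 0.001], [0.135, 0.991, 0.0], [-0.001, 0.0, -1.0]]
ft_force: [1.0, 0.9, 0.3]
grip_width: 1.001
t: 11.55
ee_pos: [406.2, -229.4, 170.0]
orientation: [[-0.991, 0.131, 0.0], [0.131, 0.991, -0.0], [-0.0, -0.0, -1.0]]
ft_force: [1.0, 0.4, -0.4]
grip_width: 0.996
t 11.55 pos [ 406.2 -229.4  170. ] yaw 82.5 q7 1.97 q1 0.15 F [ 1.   0.4 -0.4] M [ 0.03 -0.02 -0.01] w 0.996 tilt [ 0. -0.]
  shift [0.0019, -0.0028, 0.127] turn -0.0
```

```bash
python3 -m crank '[[[0,0.002,-0.003,0.04,0],[0,0.002,-0.003,0.08,0],[0,0.002,-0.003,0.11,0],[0,0.002,-0.003,0.127,0],[60,0.002,-0.003,0.127,0]]]' 20; python3 -m crank '[[[170,0,0,0,0],[170,0,0,0,0],[170,0,0,0,0],[170,0,0,0,0],[170,0,0,0,0]]]' 20;python3 -m crank '[[[170,0,0,0,0],[170,0,0,0,0],[170,0,0,0,0]]]' 20;python3 go.py 404 -232 43 82.5
```

```text
t: 11.97
ee_pos: [401.5, -231.4, 39.7]
orientation: [[-0.991, 0.131, -0.005], [0.131, 0.991, 0.002], [0.005, 0.001, -1.0]]
ft_force: [-0.8, 0.4, 1.4]
grip_width: 0.956
t: 12.38
ee_pos: [403.3, -232.5, 43.8]
orientation: [[-0.991, 0.132, 0.002], [0.132, 0.991, -0.001], [-0.002, -0.0, -1.0]]
ft_force: [0.9, 0.9, -0.3]
grip_width: 0.611
t: 12.63
ee_pos: [402.9, -232.4, 43.2]
orientation: [[-0.991, 0.132, 0.0], [0.132, 0.991, -0.0], [-0.0, -0.0, -1.0]]
ft_force: [-0.1, 0.1, 4.9]
grip_width: 0.442
t 12.63 pos [ 402.9 -232.4   43.2] yaw 82.4 q7 2.08 q1 0.21 F [-0.1  0.1  4.9] M [ 0.18  0.1  -0.01] w 0.442 tilt [ 0. -0.]
  shift [-0.001, 0.0005, 0.0002] turn -0.1
```

```bash
python3 -m crank '[[[180,0,0,-0.03,0],[180,0,0,-0.07,0],[180,0,0,-0.11,0],[180,0,0,-0.11,0],[180,0,0,-0.11,0]]]' 20; python3 -m crank '[[[180,0,0,0,0],[180,0,0,0,0]]]' 20; python3 go.py c -30 -41 152 90;
```

```text
t: 13.05
ee_pos: [403.7, -232.6, 154.7]
orientation: [[-0.991, 0.132, 0.004], [0.132, 0.991, -0.001], [-0.004, -0.0, -1.0]]
ft_force: [0.3, 0.3, -2.2]
grip_width: 0.444
t: 13.22
ee_pos: [402.1, -232.0, 151.8]
orientation: [[-0.991, 0.132, -0.002], [0.132, 0.991, 0.001], [0.002, 0.0, -1.0]]
ft_force: [-0.1, 0.2, -0.7]
grip_width: 0.445
t 13.22 pos [ 402.1 -232.   151.8] yaw 82.4 q7 1.99 q1 0.15 F [-0.1  0.2 -0.7] M [ 0.04  0.05 -0.01] w 0.445 tilt [-0.002  0.001]
  shift [-0.0713, 0.1846, -0.0002] turn -0.1
```

```bash
python3 -m crank '[[[180,-0.014,0.037,0,0],[180,-0.028,0.074,0,0],[180,-0.043,0.111,0,0],[180,-0.057,0.148,0,0],[180,-0.0715,0.1845,0,0]]]' 20; python3 -m crank '[[[180,0,0,0,0],[180,0,0,0,0],[180,0,0,0,0],[180,0,0,0,0]]]' 20; python3 go.py c -30 -41 50 90;
```

```text
t: 13.63
ee_pos: [497.8, -56.9, 151.6]
orientation: [[-0.991, 0.132, -0.002], [0.132, 0.991, 0.0], [0.002, -0.0, -1.0]]
ft_force: [0.9, -0.5, -1.0]
grip_width: 0.441
t: 13.97
ee_pos: [497.2, -60.0, 152.2]
orientation: [[-0.991, 0.134, -0.001], [0.134, 0.991, -0.0], [0.001, -0.001, -1.0]]
ft_force: [-0.6, -0.3, -1.5]
grip_width: 0.443
t 13.97 pos [497.2 -60.  152.2] yaw 82.3 q7 1.57 q1 -0.14 F [-0.6 -0.3 -1.5] M [ 0.05 -0.01  0.03] w 0.443 tilt [-0.001 -0.   ]
  shift [0.0001, 0.0017, 0.1022] turn -0.2
```

```bash
python3 -m crank '[[[180,0,0.001,0.03,0],[180,0,0.001,0.06,0],[180,0,0.001,0.09,0],[180,0,0.001,0.1025,0],[180,0,0.001,0.1025,0]]]' 20; python3 -m crank '[[[180,0,0,0,0],[180,0,0,0,0]]]' 20;python3 go.py c -30 -41 50 90;
```

```text
t: 14.38
ee_pos: [496.3, -59.1, 47.9]
orientation: [[-0.991, 0.134, -0.004], [0.134, 0.991, -0.0], [0.004, -0.001, -1.0]]
ft_force: [-0.4, 0.1, -1.3]
grip_width: 0.442
t: 14.55
ee_pos: [498.1, -58.7, 50.9]
orientation: [[-0.991, 0.133, 0.0], [0.133, 0.991, -0.0], [-0.0, -0.0, -1.0]]
ft_force: [0.1, -0.4, -1.3]
grip_width: 0.442
t 14.55 pos [498.1 -58.7  50.9] yaw 82.3 q7 1.62 q1 -0.11 F [ 0.1 -0.4 -1.3] M [ 0.01 -0.02 -0.03] w 0.442 tilt [ 0. -0.]
  shift [0.001, 0.0002, 0.0009] turn -0.2
```

```bash
python3 -m crank '[[[112,0,0,0.002,0],[112,0,0,0.002,0],[112,0,0,0.002,0],[112,0,0,-0.03,0],[112,0,0,-0.07,0]]]' 20; python3 -m crank '[[[112,0,0,-0.04,0],[60,0.01,-0.04,-0.06,0],[0,0.02,-0.08,-0.06,0],[0,0.03,-0.12,-0.06,0],[0,0.04,-0.16,-0.06,0]]]' 20;python3 - <<'E'
from h import *
snap("scene","s6",(120,150,340,300),3.6)
E
python3 go.py 404 -350 160 82.5
```

```text
t: 14.97
ee_pos: [496.4, -57.9, 119.6]
orientation: [[-0.991, 0.132, -0.005], [0.132, 0.991, -0.0], [0.005, -0.001, -1.0]]
ft_force: [0.1, 0.6, 0.2]
grip_width: 0.557
t: 15.38
ee_pos: [437.6, -210.3, 181.5]
orientation: [[-0.991, 0.131, 0.002], [0.131, 0.991, -0.0], [-0.002, 0.0, -1.0]]
ft_force: [1.0, -0.6, 0.1]
grip_width: 0.808
t 15.43 pos [ 434.1 -217.8  181.5] yaw 82.0 q7 1.92 q1 0.09 F [-7.4 -8.8 -0.6] M [-0.41  0.33 -0.02] w 0.851 tilt [ 0.001 -0.003]
  shift [0.0115, -0.1351, 0.0218] turn -0.5
```

View pics/s6.png

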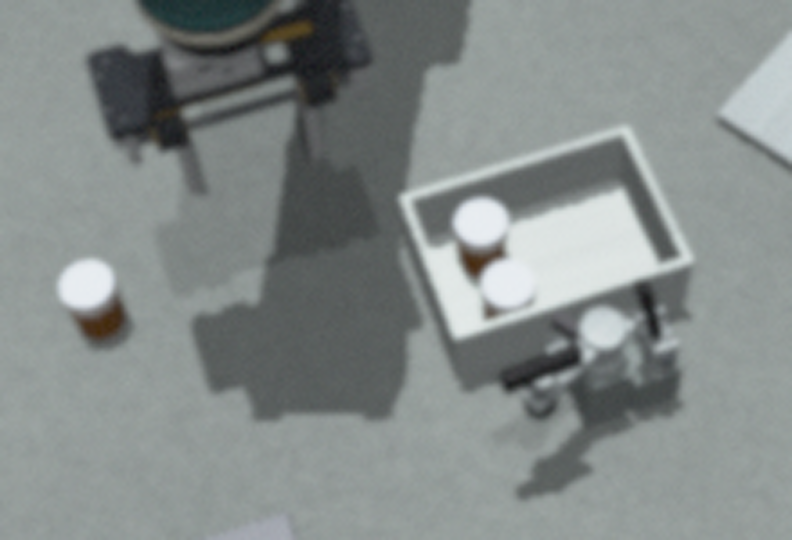

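```bash
python3 -m crank '[[[0,0.003,-0.04,0,0],[0,0.006,-0.08,0,0],[0,0.01,-0.12,0,0],[0,0.0115,-0.133,0,0],[0,0.0115,-0.133,0,0]]]' 20; python3 -m crank '[[[0,0,0,0,0],[0,0,0,0,0],[0,0,0,0,0],[0,0,0,0,0]]]' 20;python3 go.py 404 -350 43 82.5
```

```text
t: 15.85
ee_pos: [407.6, -342.8, 180.8]
orientation: [[-0.991, 0.137, -0.0], [0.137, 0.991, -0.002], [-0.0, -0.002, -1.0]]
ft_force: [0.2, -0.0, -0.5]
grip_width: 0.999
t: 16.18
ee_pos: [409.8, -338.2, 180.6]
orientation: [[-0.991, 0.13, 0.0], [0.13, 0.991, 0.0], [-0.0, 0.0, -1.0]]
ft_force: [-0.2, -0.7, -0.7]
grip_width: 1.0
t 16.18 pos [ 409.8 -338.2  180.6] yaw 82.5 q7 2.21 q1 0.29 F [-0.2 -0.7 -0.7] M [ 0.02 -0.06 -0.02] w 1.0 tilt [0. 0.]
  shift [0.0043, -0.0124, 0.1376] turn 0.0
```

```bash
python3 -m crank '[[[0,0.004,-0.012,0.04,0],[0,0.004,-0.012,0.08,0],[0,0.004,-0.012,0.12,0],[0,0.004,-0.012,0.137,0],[60,0.004,-0.012,0.137,0]]]' 20; python3 -m crank '[[[170,0,0,0,0],[170,0,0,0,0],[170,0,0,0,0],[170,0,0,0,0],[170,0,0,0,0]]]' 20;python3 -m crank '[[[170,0,0,0,0],[170,0,0,0,0],[170,0,0,0,0]]]' 20;python3 go.py 404 -350 43 82.5
```

```text
t: 16.6
ee_pos: [402.3, -348.6, 40.0]
orientation: [[-0.991, 0.131, -0.005], [0.131, 0.991, 0.003], [0.005, 0.003, -1.0]]
ft_force: [-1.2, 0.5, -0.3]
grip_width: 0.962
t: 17.02
ee_pos: [404.3, -350.8, 44.6]
orientation: [[-0.991, 0.132, 0.002], [0.132, 0.991, -0.001], [-0.002, -0.001, -1.0]]
ft_force: [-0.4, -0.5, 0.3]
grip_width: 0.612
t: 17.27
ee_pos: [403.9, -350.7, 43.7]
orientation: [[-0.991, 0.132, 0.0], [0.132, 0.991, -0.0], [-0.0, -0.0, -1.0]]
ft_force: [-0.5, 1.1, 4.7]
grip_width: 0.445
t 17.27 pos [ 403.9 -350.7   43.7] yaw 82.4 q7 2.33 q1 0.38 F [-0.5  1.1  4.7] M [ 0.31  0.08 -0.02] w 0.445 tilt [ 0. -0.]
  shift [-0.0, 0.0007, 0.0007] turn -0.1
```

```bash
python3 -m crank '[[[180,0,0,-0.03,0],[180,0,0,-0.07,0],[180,0,0,-0.11,0],[180,0,0,-0.12,0],[180,0,0,-0.12,0]]]' 20; python3 go.py c 0 42 160 90;
```

```text
t: 17.68
ee_pos: [405.0, -351.5, 166.5]
orientation: [[-0.991, 0.132, 0.005], [0.132, 0.991, -0.003], [-0.005, -0.002, -1.0]]
ft_force: [-0.1, -0.6, -1.8]
grip_width: 0.439
t 17.68 pos [ 405.  -351.5  166.5] yaw 82.4 q7 2.25 q1 0.31 F [-0.1 -0.6 -1.8] M [ 0.04 -0.01  0.04] w 0.439 tilt [ 0.005 -0.003]
  shift [-0.0824, 0.3858, 0.0061] turn -0.1
```

```bash
python3 -m crank '[[[180,-0.008,0.039,0,0],[180,-0.017,0.078,0,0],[180,-0.025,0.117,0,0],[180,-0.033,0.156,0,0],[180,-0.041,0.193,0,0]]]' 20; python3 -m crank '[[[180,-0.008,0.039,0,0],[180,-0.017,0.078,0,0],[180,-0.025,0.117,0,0],[180,-0.033,0.156,0,0],[180,-0.041,0.19,0,0]]]' 20;python3 -m crank '[[[180,0,0,0,0],[180,0,0,0,0],[180,0,0,0,0],[180,0,0,0,0]]]' 20; python3 go.py c 0 42 50 90;
```

```text
t: 18.1
ee_pos: [469.5, -162.3, 162.1]
orientation: [[-0.991, 0.132, -0.002], [0.132, 0.991, 0.001], [0.002, 0.0, -1.0]]
ft_force: [2.2, -0.6, -1.6]
grip_width: 0.441
t: 18.52
ee_pos: [535.2, 21.1, 161.9]
orientation: [[-0.991, 0.131, -0.002], [0.131, 0.991, 0.0], [0.002, 0.0, -1.0]]
ft_force: [1.3, -0.2, 0.2]
grip_width: 0.446
t: 18.85
ee_pos: [535.0, 17.0, 162.7]
orientation: [[-0.991, 0.134, -0.001], [0.134, 0.991, -0.0], [0.001, -0.001, -1.0]]
ft_force: [0.2, 0.5, -0.6]
grip_width: 0.443
t 18.85 pos [535.   17.  162.7] yaw 82.3 q7 1.43 q1 -0.29 F [ 0.2  0.5 -0.6] M [ 0.   -0.   -0.06] w 0.443 tilt [-0.001 -0.   ]
  shift [-0.0024, 0.0034, 0.1127] turn -0.2
```

```bash
python3 -m crank '[[[180,-0.002,0.003,0.03,0],[180,-0.002,0.003,0.06,0],[180,-0.002,0.003,0.09,0],[180,-0.002,0.003,0.1125,0],[180,-0.002,0.003,0.1125,0]]]' 20; python3 -m crank '[[[180,0,0,0,0],[180,0,0,0,0]]]' 20;python3 go.py c 0 42 50 90;
```

```text
t: 19.27
ee_pos: [535.9, 19.6, 47.5]
orientation: [[-0.991, 0.134, -0.005], [0.134, 0.991, -0.001], [0.005, -0.002, -1.0]]
ft_force: [-0.8, 0.3, -0.7]
grip_width: 0.443
t: 19.43
ee_pos: [538.4, 20.3, 52.1]
orientation: [[-0.991, 0.133, 0.001], [0.133, 0.991, -0.0], [-0.001, -0.0, -1.0]]
ft_force: [-1.1, -0.1, -0.4]
grip_width: 0.442
t 19.43 pos [538.4  20.3  52.1] yaw 82.3 q7 1.47 q1 -0.26 F [-1.1 -0.1 -0.4] M [0.02 0.01 0.  ] w 0.442 tilt [ 0.001 -0.   ]
  shift [0.0007, -0.0003, 0.0021] turn -0.2
```

```bash
python3 -m crank '[[[112,0,0,0.0025,0],[112,0,0,0.0025,0],[112,0,0,0.0025,0],[112,0,0,-0.03,0],[112,0,0,-0.07,0]]]' 20; python3 -m crank '[[[112,0.0,0,-0.04,0],[60,0.0,0.04,-0.06,0],[60,0,0.08,-0.06,-7],[60,0,0.12,-0.06,-14],[60,0,0.16,-0.06,-21]]]' 20; python3 go.py 495 297 160 112.3; python3 - <<'E'
from h import *
snap("top","t7",(60,90,320,260),3)
snap("scene","s7",(180,120,400,270),3.6)
E
```

```text
t: 19.85
ee_pos: [536.3, 20.8, 120.2]
orientation: [[-0.991, 0.132, -0.004], [0.132, 0.991, -0.001], [0.004, -0.001, -1.0]]
ft_force: [0.6, 0.9, 0.7]
grip_width: 0.561
t: 20.27
ee_pos: [559.2, 181.8, 182.3]
orientation: [[-0.971, -0.238, 0.002], [-0.238, 0.971, 0.001], [-0.002, 0.0, -1.0]]
ft_force: [0.4, -0.1, -1.1]
grip_width: 0.756
t 20.27 pos [559.2 181.8 182.3] yaw 103.7 q7 1.49 q1 -0.45 F [ 0.4 -0.1 -1.1] M [ 0.07 -0.05  0.03] w 0.756 tilt [0.002 0.001]
  shift [0.0351, 0.1272, 0.0223] turn -8.6
```

View pics/t7.png

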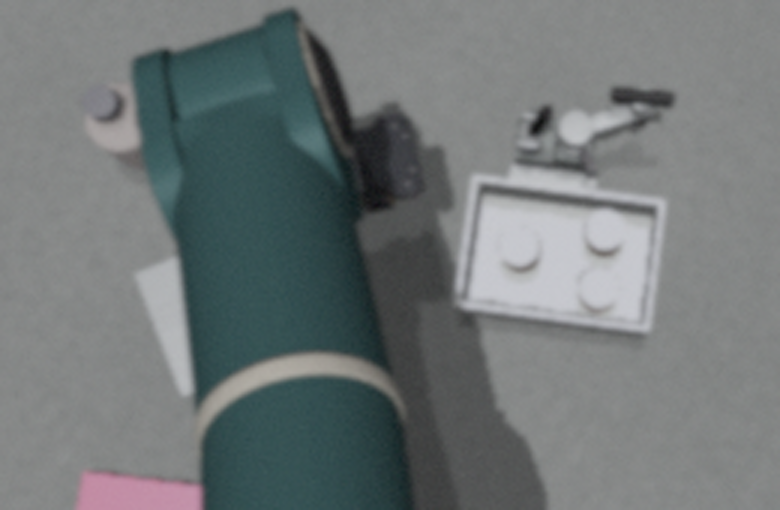

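View pics/s7.png

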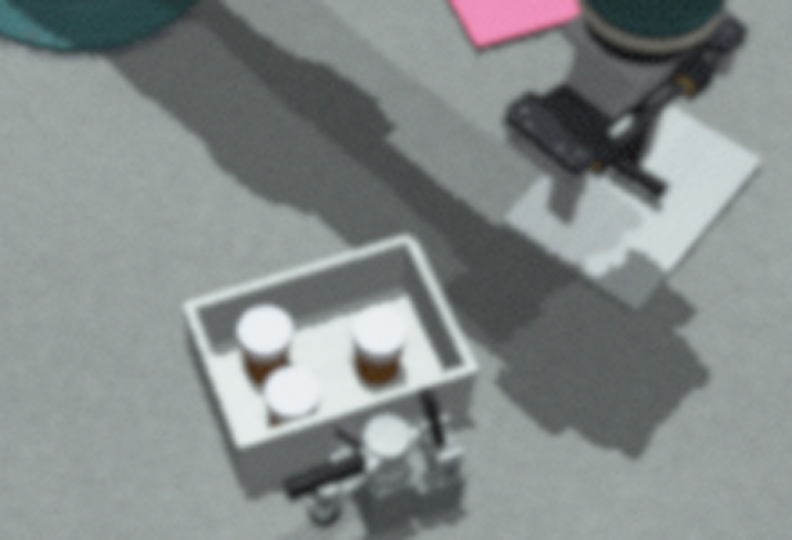

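```bash
python3 -m crank '[[[110,0.01,0.04,0,-7],[110,0.02,0.08,0,-8.6],[110,0.03,0.11,0,-8.6],[110,0.035,0.127,0.02,-8.6],[110,0.035,0.127,0.05,-8.6]]]' 20;  python3 -m crank '[[[110,0,0,0,0],[110,0,0,0,0],[110,0,0,0,0],[110,0,0,0,0]]]' 20; python3 go.py 495 297 33 112.3
```

```text
t: 20.78
ee_pos: [494.4, 300.2, 133.2]
orientation: [[-0.925, -0.38, 0.004], [-0.38, 0.925, 0.004], [-0.005, 0.003, -1.0]]
ft_force: [1.0, 0.9, 0.1]
grip_width: 0.573
t: 21.12
ee_pos: [496.7, 294.6, 132.6]
orientation: [[-0.928, -0.373, 0.002], [-0.373, 0.928, 0.001], [-0.002, 0.0, -1.0]]
ft_force: [0.6, 0.3, 0.1]
grip_width: 0.568
t 21.12 pos [496.7 294.6 132.6] yaw 111.9 q7 1.38 q1 -0.62 F [0.6 0.3 0.1] M [0.05 0.02 0.  ] w 0.568 tilt [0.002 0.001]
  shift [0.0009, 0.0029, 0.0996] turn -0.4
```

```bash
python3 -m crank '[[[110,0.001,0.003,0.03,0],[110,0.001,0.003,0.06,0],[110,0.001,0.003,0.09,0],[110,0.001,0.003,0.098,0],[150,0.001,0.003,0.098,0]]]' 25;  python3 -m crank '[[[250,0,0,0,0],[250,0,0,0,0],[250,0,0,0,0],[250,0,0,0,0],[250,0,0,0,0]]]' 25; python3 go.py 495 297 33 112.3
```

```text
t: 21.53
ee_pos: [493.3, 296.6, 32.1]
orientation: [[-0.927, -0.374, -0.002], [-0.374, 0.927, -0.002], [0.002, -0.001, -1.0]]
ft_force: [0.5, -0.4, 1.3]
grip_width: 0.529
t: 21.95
ee_pos: [493.9, 297.6, 33.8]
orientation: [[-0.927, -0.375, 0.001], [-0.375, 0.927, 0.001], [-0.001, 0.0, -1.0]]
ft_force: [-0.1, 0.3, -0.4]
grip_width: 0.18
t 21.95 pos [493.9 297.6  33.8] yaw 112.0 q7 1.38 q1 -0.62 F [-0.1  0.3 -0.4] M [ 0.03  0.04 -0.01] w 0.18 tilt [0.001 0.001]
  shift [-0.0008, -0.0009, 0.0008] turn -0.3
```

```bash
python3 -m crank '[[[250,0,0,0,0],[250,0,0,0,0],[250,0,0,0,0]]]' 50; python3 go.py 495 297 33 112.3;  python3 -m crank '[[[250,0,0,-0.02,0],[250,0,0,-0.05,0],[250,0,0,-0.09,0],[250,0,0,-0.12,0],[250,0,0,-0.12,0]]]' 50;python3 -m crank '[[[250,0,0,0,0],[250,0,0,0,0],[250,0,0,0,0]]]' 50; python3 go.py c 0 0 150 90;python3 - <<'E'
from h import *
snap("scene","s8",(180,80,400,230),3.6)
E
```

```text
t: 22.2
ee_pos: [493.8, 297.6, 33.5]
orientation: [[-0.927, -0.375, 0.001], [-0.375, 0.927, 0.0], [-0.001, 0.0, -1.0]]
ft_force: [-2.1, -0.5, 8.2]
grip_width: 0.124
t 22.2 pos [493.8 297.6  33.5] yaw 112.0 q7 1.38 q1 -0.62 F [-2.1 -0.5  8.2] M [-0.1   0.42  0.15] w 0.124 tilt [0.001 0.   ]
  shift [-0.0009, -0.001, 0.0005] turn -0.3
t: 22.62
ee_pos: [495.7, 298.7, 158.8]
orientation: [[-0.927, -0.375, 0.006], [-0.375, 0.927, 0.004], [-0.008, 0.002, -1.0]]
ft_force: [0.6, 0.6, -3.0]
grip_width: 0.124
t: 22.87
ee_pos: [492.8, 296.9, 151.3]
orientation: [[-0.927, -0.375, -0.002], [-0.375, 0.927, -0.002], [0.003, -0.001, -1.0]]
ft_force: [0.3, -0.5, -3.3]
grip_width: 0.122
t 22.87 pos [492.8 296.9 151.3] yaw 112.0 q7 1.37 q1 -0.62 F [ 0.3 -0.5 -3.3] M [0.07 0.04 0.01] w 0.122 tilt [-0.002 -0.002]
  shift [0.0828, -0.31, 0.0017] turn 29.5
```

View pics/s8.png

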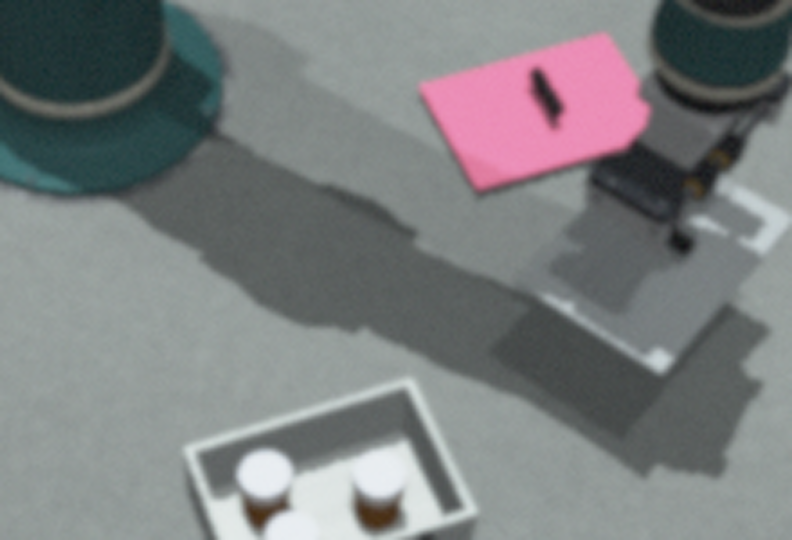

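```bash
python3 -m crank '[[[250,0.01,-0.035,0,3],[250,0.02,-0.07,0,8],[250,0.03,-0.105,0,13],[250,0.04,-0.14,0,18],[250,0.045,-0.17,0,22]]]' 50;python3 -m crank '[[[250,0,0,0,0],[250,0,0,0,0]]]' 50;python3 go.py c -1.5 0 150 90
```

```text
t: 23.33
ee_pos: [514.7, 120.1, 151.9]
orientation: [[-1.0, 0.005, -0.002], [0.005, 1.0, -0.001], [0.002, -0.001, -1.0]]
ft_force: [0.8, -0.1, -2.8]
grip_width: 0.122
t: 23.5
ee_pos: [515.4, 121.1, 152.0]
orientation: [[-1.0, 0.003, -0.001], [0.003, 1.0, -0.001], [0.001, -0.001, -1.0]]
ft_force: [0.4, 2.2, -3.2]
grip_width: 0.122
t 23.5 pos [515.4 121.1 152. ] yaw 89.8 q7 1.34 q1 -0.43 F [ 0.4  2.2 -3.2] M [ 0.12 -0.02  0.03] w 0.122 tilt [-0.001 -0.001]
  shift [-0.0157, -0.1424, 0.0022] turn 7.3
```

```bash
python3 -m crank '[[[250,-0.004,-0.035,0,3],[250,-0.008,-0.07,0,7.3],[250,-0.012,-0.105,0,7.3],[250,-0.0157,-0.142,0,7.3],[250,-0.0157,-0.1424,0,7.3]]]' 50;python3 -m crank '[[[250,0,0,0.01,0],[250,0,0,0.02,0],[250,0,0,0.025,0],[250,0,0,0.025,0],[250,0,0,0.025,0]]]' 50;python3 go.py c -1.5 0 110 90;python3 - <<'E'
from h import *
snap("scene","s9",(200,150,340,260),5.5)
snap("top","t9",(180,90,320,210),5)
E
```

```text
t: 23.92
ee_pos: [531.2, -25.8, 152.4]
orientation: [[-0.991, 0.132, -0.001], [0.132, 0.991, -0.003], [0.0, -0.003, -1.0]]
ft_force: [-0.4, -0.7, -2.7]
grip_width: 0.12
t: 24.33
ee_pos: [531.0, -18.5, 127.3]
orientation: [[-0.992, 0.125, -0.001], [0.125, 0.992, -0.0], [0.001, -0.0, -1.0]]
ft_force: [0.7, -0.8, -2.8]
grip_width: 0.121
t 24.33 pos [531.  -18.5 127.3] yaw 82.8 q7 1.53 q1 -0.23 F [ 0.7 -0.8 -2.8] M [0.03 0.   0.01] w 0.121 tilt [-0.001 -0.   ]
  shift [-0.0001, -0.0029, 0.0173] turn 0.3
```

View pics/s9.png

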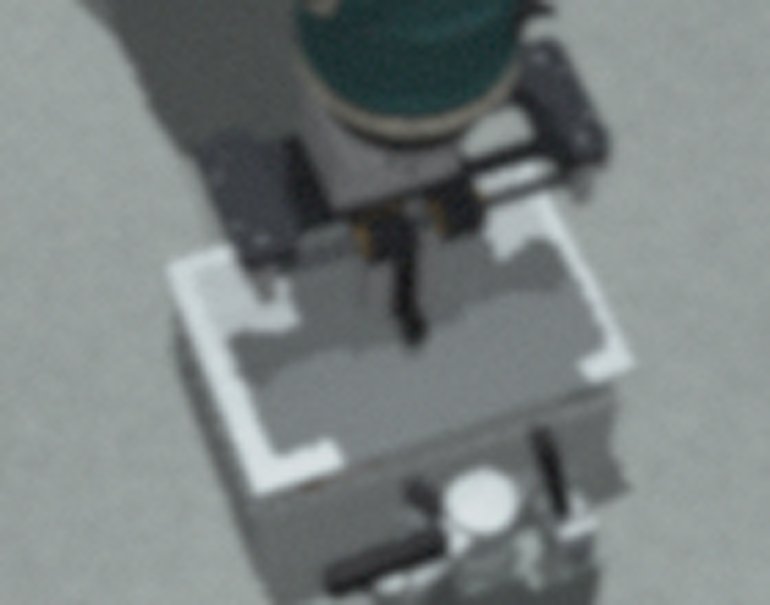

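View pics/t9.png

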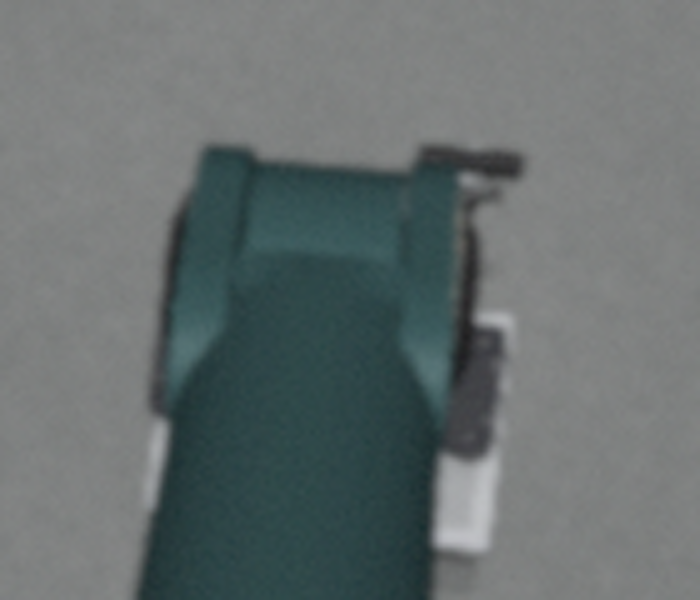

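```bash
python3 - <<'E'
from h import *
from scipy.optimize import least_squares
m=np.array([[69,99],[69,-99],[-69,-99]],float)
sc=np.array([[635,363],[257,494],[168,268]])/5.5+[200,150]
def T(p):
    c,s=np.cos(p[2]),np.sin(p[2]);return np.c_[p[0]+c*m[:,0]-s*m[:,1],p[1]+s*m[:,0]+c*m[:,1],np.full(len(m),107.8)]
s=least_squares(lambda p:(proj("scene",T(p))-sc).ravel(),[532,-20,-.13]);print(s.x,s.fun.round(2))
d=s.x[:2]-r.state()['ee_pos'][:2];print('lid-tcp',d,'lid-case(scene)',s.x[:2]-[534.38,-21.15])
E
```

```text
[ 5.33681419e+02 -1.85502450e+01 -1.15322518e-01] [ 0.8   0.22  0.18  0.29 -1.02 -0.66]
lid-tcp [2.30935331 0.38642878] lid-case(scene) [-0.69858144  2.59975503]
```

```bash
python3 -m crank '[[[250,-0.0004,-0.0027,0,0.3],[250,-0.0004,-0.0027,0.004,0.3],[250,-0.0004,-0.0027,0.01,0.3],[250,-0.0004,-0.0027,0.013,0.3],[250,-0.0004,-0.0027,0.013,0.3]]]' 50;python3 -m crank '[[[250,0,0,0.0,0],[250,0,0,0.003,0],[250,0,0,0.005,0],[250,0,0,0.005,0]]]' 50;python3 go.py c -1 0 100.5 90
```

```text
t: 24.85
ee_pos: [530.8, -22.2, 114.0]
orientation: [[-0.991, 0.132, -0.001], [0.132, 0.991, -0.0], [0.001, -0.0, -1.0]]
ft_force: [0.5, 0.6, -2.7]
grip_width: 0.127
t: 25.18
ee_pos: [531.1, -22.3, 109.5]
orientation: [[-0.991, 0.132, -0.0], [0.132, 0.991, -0.0], [0.0, -0.0, -1.0]]
ft_force: [0.2, 0.2, -2.6]
grip_width: 0.121
t 25.18 pos [531.1 -22.3 109.5] yaw 82.4 q7 1.54 q1 -0.22 F [ 0.2  0.2 -2.6] M [ 0.01 -0.01  0.01] w 0.121 tilt [-0. -0.]
  shift [0.0, 0.0008, 0.009] turn -0.1
```

Just above the rim contact height (108.5). Continue down gently.

```bash
python3 -m crank '[[[250,0,0.0004,0.001,0],[250,0,0.0004,0.002,0],[250,0,0.0004,0.003,0],[250,0,0.0004,0.003,0]]]' 50;python3 go.py c -1 0 100.5 90; python3 -m crank '[[[250,0,0,0.001,0],[250,0,0,0.002,0],[250,0,0,0.003,0],[250,0,0,0.003,0]]]' 50;python3 go.py c -1 0 100.5 90
```

```text
t: 25.52
ee_pos: [531.3, -21.8, 106.8]
orientation: [[-0.991, 0.132, -0.0], [0.132, 0.991, -0.0], [0.0, -0.0, -1.0]]
ft_force: [0.1, -1.1, -4.0]
grip_width: 0.127
t 25.52 pos [531.3 -21.8 106.8] yaw 82.4 q7 1.54 q1 -0.22 F [ 0.1 -1.1 -4. ] M [-0.03 -0.06  0.02] w 0.127 tilt [-0. -0.]
  shift [0.0001, 0.0004, 0.0063] turn -0.1
t: 25.85
ee_pos: [531.3, -21.8, 103.8]
orientation: [[-0.991, 0.132, -0.0], [0.132, 0.991, -0.0], [0.0, -0.0, -1.0]]
ft_force: [0.0, 0.7, -3.5]
grip_width: 0.121
t 25.85 pos [531.3 -21.8 103.8] yaw 82.4 q7 1.54 q1 -0.22 F [ 0.   0.7 -3.5] M [-0.03  0.    0.03] w 0.121 tilt [-0. -0.]
  shift [0.0001, 0.0004, 0.0033] turn -0.1
```

Rim is inside the mouth without contact force. Last few mm.

```bash
python3 -m crank '[[[250,0,0,0.001,0],[250,0,0,0.002,0],[250,0,0,0.003,0],[250,0,0,0.0035,0],[250,0,0,0.0035,0]]]' 50;python3 go.py c -1 0 100.5 90; 
```

```text
t: 26.27
ee_pos: [531.4, -21.8, 100.5]
orientation: [[-0.991, 0.132, -0.0], [0.132, 0.991, 0.0], [0.0, 0.0, -1.0]]
ft_force: [-2.4, 0.3, 2.2]
grip_width: 0.124
t 26.27 pos [531.4 -21.8 100.5] yaw 82.4 q7 1.54 q1 -0.22 F [-2.4  0.3  2.2] M [ 0.06  0.44 -0.05] w 0.124 tilt [-0.  0.]
  shift [0.0002, 0.0003, 0.0] turn -0.1
```

```bash
python3 -m crank '[[[170,0,0,0,0],[170,0,0,0,0],[170,0,0,0,0],[170,0,0,0,0],[170,0,0,-0.03,0]]]' 20;python3 -m crank '[[[150,0,0,-0.04,0],[150,0,0,-0.08,0],[150,0,0,-0.12,0],[150,0,-0.035,-0.15,0],[150,0,-0.07,-0.16,0]]]' 20;python3 -m crank '[[[150,0.03,-0.03,0,0],[150,0.06,-0.06,0,0],[150,0.06,-0.1,0,0],[150,0.06,-0.14,0,0],[150,0.06,-0.14,0,0]]]' 20;python3 go.py;  python3 - <<'E'
from h import *
snap("scene","s10",(200,150,340,260),5.5)
snap("top","t10",(180,90,320,210),5)
E
```

```text
t: 26.68
ee_pos: [529.0, -21.7, 126.8]
orientation: [[-0.991, 0.132, -0.007], [0.132, 0.991, -0.001], [0.006, -0.001, -1.0]]
ft_force: [-0.4, 0.3, -1.1]
grip_width: 0.333
t: 27.1
ee_pos: [523.4, -89.9, 294.5]
orientation: [[-0.992, 0.127, 0.005], [0.127, 0.992, 0.001], [-0.005, 0.001, -1.0]]
ft_force: [1.1, 0.1, -0.6]
grip_width: 0.411
t: 27.52
ee_pos: [441.9, -228.7, 291.1]
orientation: [[-0.99, 0.14, 0.001], [0.14, 0.99, -0.002], [-0.001, -0.002, -1.0]]
ft_force: [0.3, -1.0, 0.5]
grip_width: 0.409
t 27.52 pos [ 441.9 -228.7  291.1] yaw 82.0 q7 1.9 q1 0.0 F [ 0.3 -1.   0.5] M [ 0.02  0.05 -0.02] w 0.409 tilt [ 0.001 -0.002]
  shift [0.0, 0.0, 0.0] turn 0
```

View pics/s10.png

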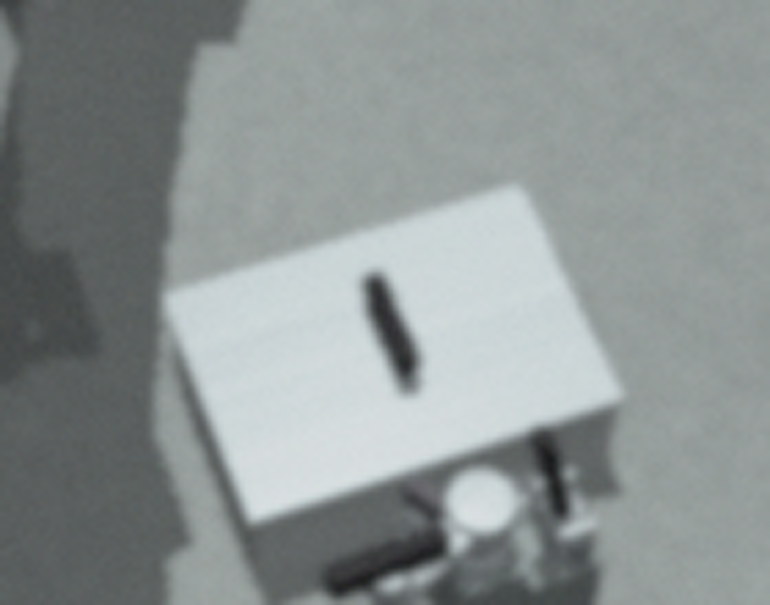

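View pics/t10.png

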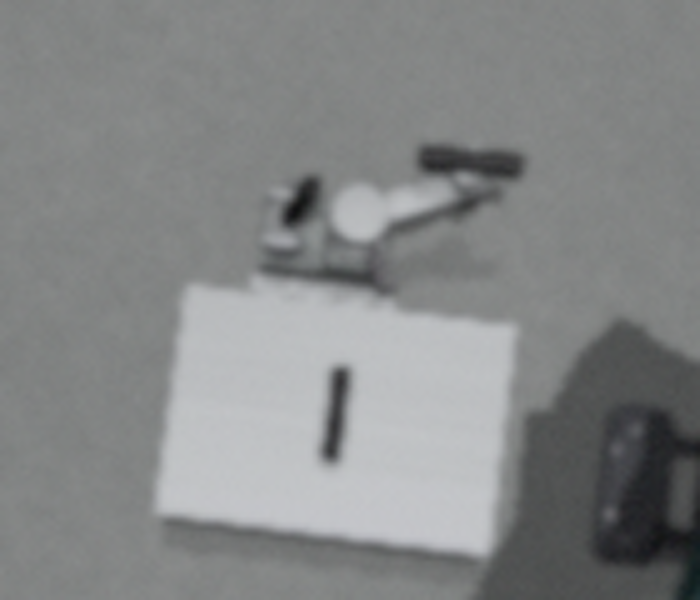

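```bash
python3 - <<'E'
from h import *
from go import cw
from scipy.optimize import least_squares
m=np.array([[69,99],[69,-99],[-69,-99],[-69,99]],float)
sc=np.array([[623,395],[250,525],[163,294],[520,183]])/5.5+[200,150]
tp=np.array([[185,287],[520,325],[490,557],[155,515]])/5+[180,90]
def T(p):
    c,s=np.cos(p[2]),np.sin(p[2]);return np.c_[p[0]+c*m[:,0]-s*m[:,1],p[1]+s*m[:,0]+c*m[:,1],np.full(4,p[3])]
for w in((1,0),(0,1)):
  s=least_squares(lambda p:np.r_[w[0]*(proj("scene",T([*p,81]))-sc).ravel(),w[1]*(proj("top",T([*p,81]))-tp).ravel()],[532,-20,-.13]);print(s.x.round(3),s.fun.round(2))
snap("scene","s11",(230,220,330,280),8); snap("top","t11",(220,90,300,150),10)
print('nut',both([270,252.7],[274.2,122.2]))
for n in("top","scene"):
  for d in models.masks_of(n,"nut_grip"):
    ys,xs=np.nonzero(d['mask']);print(n,d['p'],xs.mean(),ys.mean(),len(xs))
E
```

```text
[ 5.34372e+02 -2.25860e+01 -1.28000e-01] [ 0.74  0.54 -0.01 -0.22 -0.62 -0.02 -0.14 -0.41 -0.   -0.   -0.   -0.
 -0.   -0.   -0.   -0.  ]
[ 5.30527e+02 -2.35680e+01 -1.25000e-01] [-0.   -0.   -0.   -0.   -0.   -0.   -0.   -0.    0.08 -0.39 -0.32  0.17
  0.32  0.01 -0.08  0.19]
nut [667.39342552 -99.04568563 150.31057198]
top 0.74 264.7076023391813 127.68713450292398 342
top 0.57 273.7412587412587 122.53146853146853 143
top 0.5 349.0344827586207 121.20431034482759 1160
top 0.47 103.73554913294798 131.64306358381504 692
scene 0.74 269.14375 253.04375 160
```

View pics/s11.png

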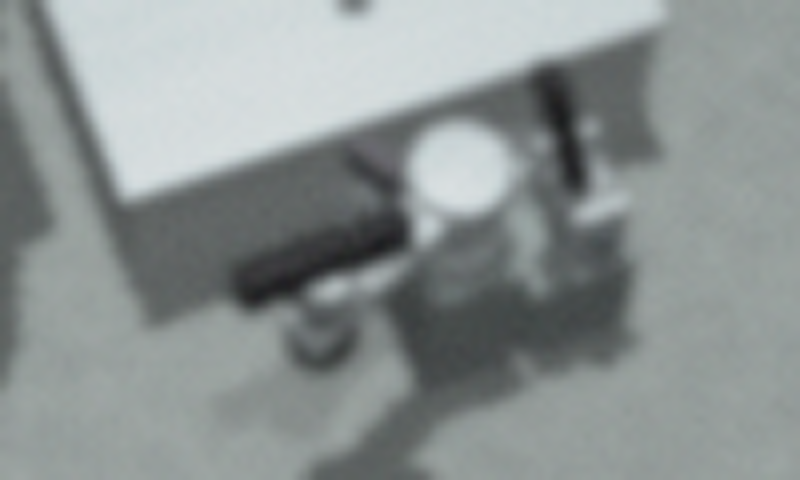

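View pics/t11.png

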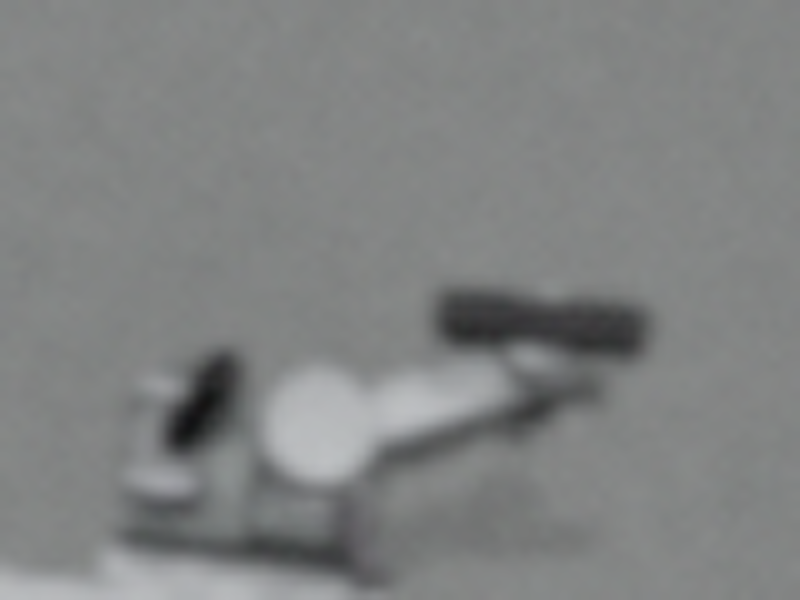

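```bash
python3 - <<'E'
from h import *
e=np.array([[440,316],[648,328]])/10+[220,90]
P=unproj("top",e,158);d=P[1]-P[0];print(P,np.degrees(np.arctan2(d[1],d[0]))%180,np.linalg.norm(d))
e=np.array([[238,280],[410,225]])/8+[230,220]
P=unproj("scene",e,158);d=P[1]-P[0];print(P,np.degrees(np.arctan2(d[1],d[0]))%180,np.linalg.norm(d))
E
python3 go.py 667 -99 220 -5
```

```text
[[ 666.93361314  -70.21650839  158.        ]
 [ 663.54140213 -128.32739568  158.        ]] 86.65916206793443 58.209812890211815
[[ 664.36881432 -125.75106909  158.        ]
 [ 672.54882249  -70.5164065   158.        ]] 81.57597948332275 55.8370887968188
t 27.82 pos [ 444.6 -221.   290.4] yaw 82.5 q7 1.9 q1 -0.0 F [0.2 0.5 0.5] M [0.03 0.   0.01] w 0.412 tilt [-0.  0.]
  shift [-0.2047, 0.1499, 0.0704] turn 87.5
```

```bash
python3 -m crank '[[[150,-0.03,0.022,0,7],[150,-0.06,0.044,0,14],[150,-0.09,0.066,0,21],[150,-0.12,0.088,0,28],[150,-0.15,0.11,0,35]]]' 20; python3 go.py 667 -99 220 -5
```

```text
t: 28.23
ee_pos: [609.0, -130.4, 290.3]
orientation: [[-0.733, 0.68, 0.0], [0.68, 0.733, 0.0], [0.0, 0.0, -1.0]]
ft_force: [-0.1, -0.6, -0.2]
grip_width: 0.411
t 28.23 pos [ 609.  -130.4  290.3] yaw 47.2 q7 1.12 q1 -0.17 F [-0.1 -0.6 -0.2] M [-0.07  0.07  0.01] w 0.411 tilt [0. 0.]
  shift [-0.0212, 0.0624, 0.0703] turn 52.2
```

```bash
python3 -m crank '[[[150,-0.01,0.03,0,7],[150,-0.02,0.06,0,14],[150,-0.021,0.062,0.01,21],[150,-0.021,0.062,0.03,28],[150,-0.021,0.062,0.05,35]]]' 20; python3 -m crank '[[[150,0,0,0.01,7],[150,0,0,0.02,14],[150,0,0,0.02,17],[150,0,0,0.02,17],[150,0,0,0.02,17]]]' 20; python3 go.py 667 -99 156 -5
```

```text
t: 28.65
ee_pos: [665.4, -99.8, 239.6]
orientation: [[-0.211, 0.977, 0.0], [0.977, 0.211, -0.0], [-0.0, 0.0, -1.0]]
ft_force: [0.9, 0.2, -1.2]
grip_width: 0.413
t: 29.07
ee_pos: [665.0, -100.3, 220.4]
orientation: [[0.076, 0.997, -0.0], [0.997, -0.076, 0.0], [-0.0, -0.0, -1.0]]
ft_force: [0.4, -0.1, 0.8]
grip_width: 0.411
t 29.07 pos [ 665.  -100.3  220.4] yaw -4.4 q7 0.27 q1 -0.29 F [ 0.4 -0.1  0.8] M [-0.04  0.05  0.03] w 0.411 tilt [-0.  0.]
  shift [0.0015, 0.0019, 0.0644] turn 0.6
```

```bash
python3 -m crank '[[[150,0.0015,0.002,0.03,0.6],[150,0.0015,0.002,0.05,0.6],[150,0.0015,0.002,0.064,0.6],[150,0.0015,0.002,0.064,0.6],[150,0.0015,0.002,0.064,0.6]]]' 20; python3 -m crank '[[[245,0,0,0,0],[245,0,0,0,0],[245,0,0,0,0],[245,0,0,0,0],[245,0,0,0,0]]]' 20; python3 go.py 667 -99 156 -5;  python3 - <<'E'
from h import *
snap("scene","s12",(200,150,340,260),5.5)
E
```

```text
t: 29.48
ee_pos: [667.0, -100.1, 156.8]
orientation: [[0.089, 0.996, -0.0], [0.996, -0.089, -0.0], [-0.0, -0.0, -1.0]]
ft_force: [0.5, -0.6, 0.5]
grip_width: 0.412
t: 29.9
ee_pos: [667.0, -100.0, 156.9]
orientation: [[0.09, 0.996, 0.0], [0.996, -0.09, 0.0], [0.0, 0.0, -1.0]]
ft_force: [-0.5, -0.3, 1.2]
grip_width: 0.127
t 29.9 pos [ 667.  -100.   156.9] yaw -5.2 q7 0.29 q1 -0.28 F [-0.5 -0.3  1.2] M [-0.17  0.24  0.04] w 0.127 tilt [0. 0.]
  shift [0.001, -0.0001, 0.0009] turn -0.2
```

View pics/s12.png

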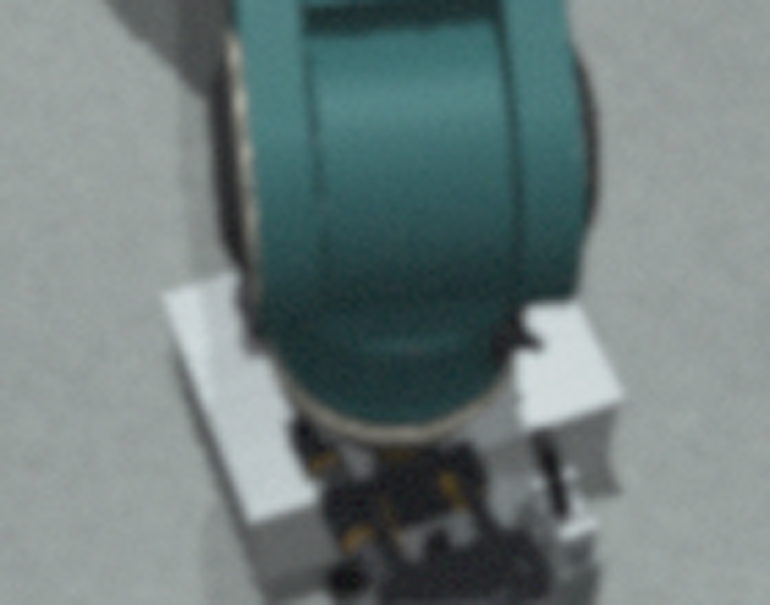

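```bash
python3 - <<'E'
from h import *
s=r.state();R=np.array(s['orientation']);p=np.array(s['ee_pos'])
c=(R.T@(np.array([646.2,-36.5,p[2]])-p));print(c)
c*=65.3/np.linalg.norm(c)
for k in range(1,6):
    t=np.radians(5.8*k);Rz=np.array([[np.cos(t),-np.sin(t)],[np.sin(t),np.cos(t)]])
    print(5.8*k,((c[:2]-Rz@c[:2])/1000).round(4))
E
```

```text
[ 6.14500885e+01 -2.64663303e+01 -9.42443362e-03]
5.8 [-0.0023 -0.0062]
11.6 [-0.004  -0.0126]
17.4 [-0.005  -0.0191]
23.2 [-0.0053 -0.0257]
29.0 [-0.005  -0.0323]
```

```bash
python3 -m crank '[[[245,-0.0023,-0.0062,0,5.8],[245,-0.004,-0.0126,0,11.6],[245,-0.005,-0.0191,0,17.4],[245,-0.0053,-0.0257,0,23.2],[245,-0.005,-0.0323,0,29]]]' 25;  python3 go.py 646.2 -36.5 156
```

```text
t: 30.37
ee_pos: [634.2, -102.4, 156.8]
orientation: [[0.566, 0.824, 0.001], [0.824, -0.566, -0.0], [0.0, 0.001, -1.0]]
ft_force: [0.8, 0.2, 2.5]
grip_width: 0.128
t 30.37 pos [ 634.2 -102.4  156.8] yaw -34.5 q7 -0.15 q1 -0.38 F [0.8 0.2 2.5] M [-0.12 -0.06  0.06] w 0.128 tilt [ 0.001 -0.   ]
  shift [0.0611, -0.0274, 0.0008] turn 0
```

```bash
python3 -m crank '[[[245,-0.0023,-0.0062,0,5.8],[245,-0.004,-0.0126,0,11.6],[245,-0.005,-0.0191,0,17.4],[245,-0.0053,-0.0257,0,23.2],[245,-0.005,-0.0323,0,29]]]' 25;  python3 go.py 646.2 -36.5 156; python3 -m crank '[[[245,-0.0023,-0.0062,0,5.8],[245,-0.004,-0.0126,0,11.6],[245,-0.005,-0.0191,0,17.4],[245,-0.0053,-0.0257,0,23.2],[245,-0.005,-0.0323,0,29]]]' 25;  python3 go.py 646.2 -36.5 156
```

```text
t: 30.78
ee_pos: [604.4, -88.8, 156.8]
orientation: [[0.895, 0.446, 0.0], [0.446, -0.895, -0.001], [-0.0, 0.001, -1.0]]
ft_force: [-2.6, -4.0, 1.8]
grip_width: 0.128
t 30.78 pos [604.4 -88.8 156.8] yaw -63.5 q7 -0.6 q1 -0.5 F [-2.6 -4.   1.8] M [-0.83  0.55  0.05] w 0.128 tilt [ 0.    -0.001]
  shift [0.0607, -0.0281, 0.0008] turn 0
t: 31.2
ee_pos: [584.6, -62.5, 156.7]
orientation: [[0.999, -0.044, -0.001], [-0.044, -0.999, -0.001], [-0.001, 0.001, -1.0]]
ft_force: [-8.9, -4.1, 4.5]
grip_width: 0.128
t 31.2 pos [584.6 -62.5 156.7] yaw -92.5 q7 -1.08 q1 -0.65 F [-8.9 -4.1  4.5] M [-1.22  2.22  0.03] w 0.128 tilt [-0.001 -0.001]
  shift [0.0603, -0.0287, 0.0006] turn 0
```

```bash
python3 -m crank '[[[245,-0.0029,-0.0062,0,5.8],[245,-0.0052,-0.0123,0,11.6],[245,-0.0067,-0.0187,0,17.4],[245,-0.007,-0.0253,0,23.2],[245,-0.0067,-0.0319,0,29]]]' 25;  python3 go.py 646.2 -36.5 156; 
```

```text
t: 31.62
ee_pos: [579.3, -29.4, 156.5]
orientation: [[0.853, -0.522, -0.002], [-0.522, -0.853, 0.0], [-0.002, 0.001, -1.0]]
ft_force: [-8.0, -0.1, 5.9]
grip_width: 0.126
t 31.62 pos [579.3 -29.4 156.5] yaw -121.5 q7 -1.56 q1 -0.78 F [-8.  -0.1  5.9] M [-0.13  2.25  0.01] w 0.126 tilt [-0.002  0.   ]
  shift [0.0608, -0.0289, 0.0004] turn 0
```

```bash
python3 -m crank '[[[245,-0.0006,-0.0016,0,1.5],[245,-0.0012,-0.0033,0,3],[245,-0.0012,-0.0033,0,3]]]' 25;  python3 go.py 646.2 -36.5 156; 
```

```text
t: 31.87
ee_pos: [579.9, -25.7, 156.3]
orientation: [[0.826, -0.563, -0.003], [-0.563, -0.826, 0.0], [-0.002, 0.001, -1.0]]
ft_force: [-10.7, -0.1, 7.5]
grip_width: 0.127
t 31.87 pos [579.9 -25.7 156.3] yaw -124.3 q7 -1.6 q1 -0.79 F [-10.7  -0.1   7.5] M [0.13 2.73 0.01] w 0.127 tilt [-0.003  0.   ]
  shift [0.0609, -0.0284, 0.0002] turn 0
```

```bash
python3 -m crank '[[[245,-0.0006,-0.0016,0,1.5],[245,-0.0012,-0.0033,0,3],[245,-0.0012,-0.0033,0,3]]]' 25;  python3 go.py 646.2 -36.5 156; 
```

```text
t: 32.12
ee_pos: [580.3, -23.7, 156.4]
orientation: [[0.795, -0.607, -0.003], [-0.607, -0.795, -0.001], [-0.002, 0.003, -1.0]]
ft_force: [-11.0, -6.2, 6.0]
grip_width: 0.122
t 32.12 pos [580.3 -23.7 156.4] yaw -127.3 q7 -1.65 q1 -0.8 F [-11.   -6.2   6. ] M [-1.63  3.19 -0.  ] w 0.122 tilt [-0.003 -0.001]
  shift [0.0602, -0.0298, 0.0002] turn 0
```

```bash
python3 -m crank '[[[170,0,0,0,0],[170,0,0,0,0],[170,0,0,0,0],[170,0,0,-0.03,0],[170,0,0,-0.06,0]]]' 20;python3 -m crank '[[[170,0,0,-0.02,-7],[170,-0.02,0,-0.05,-14],[170,-0.05,0.02,-0.08,-21],[170,-0.09,0.04,-0.08,-28],[170,-0.12,0.06,-0.08,-35]]]' 20; python3 -m crank '[[[170,-0.03,0.04,0,-7],[170,-0.05,0.08,0,-14],[170,-0.06,0.12,0,-21],[170,-0.06,0.13,0,-28],[170,-0.06,0.13,0,-35]]]' 20;  python3 go.py; python3 - <<'E'
from h import *
snap("scene","s13",(200,150,340,260),5.5)
snap("top","t13",(180,90,320,210),5)
E
```

```text
t: 32.53
ee_pos: [581.2, -22.3, 216.3]
orientation: [[0.797, -0.604, -0.002], [-0.604, -0.797, -0.001], [-0.002, 0.002, -1.0]]
ft_force: [-0.5, -0.0, 0.5]
grip_width: 0.333
t: 32.95
ee_pos: [480.4, -0.6, 298.0]
orientation: [[0.992, -0.128, 0.001], [-0.128, -0.992, -0.001], [0.001, 0.001, -1.0]]
ft_force: [-1.2, -0.1, 1.2]
grip_width: 0.33
t: 33.37
ee_pos: [402.1, -127.0, 297.3]
orientation: [[0.913, 0.408, 0.001], [0.408, -0.913, 0.004], [0.002, -0.004, -1.0]]
ft_force: [-0.1, -2.4, -0.5]
grip_width: 0.335
t 33.37 pos [ 402.1 -127.   297.3] yaw -65.9 q7 -1.19 q1 -1.16 F [-0.1 -2.4 -0.5] M [-0.12  0.16 -0.02] w 0.335 tilt [0.001 0.004]
  shift [0.0, 0.0, 0.0] turn 0
```

View pics/s13.png

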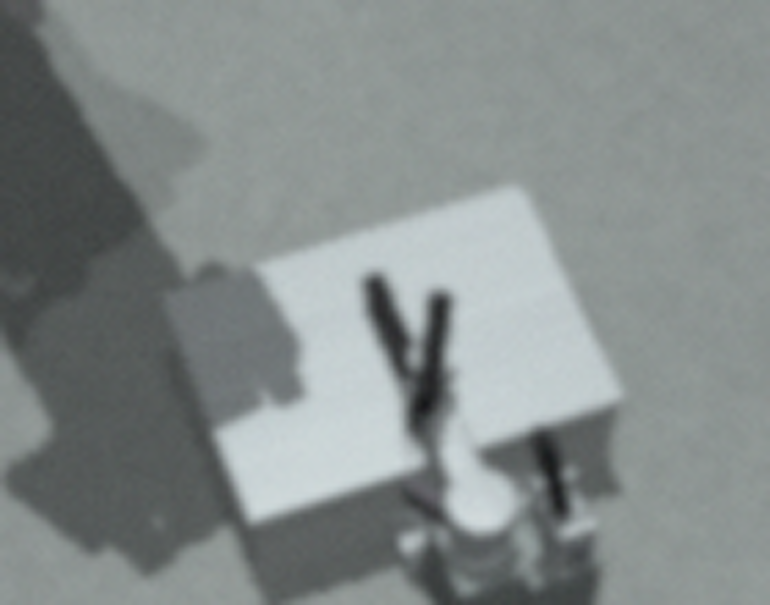

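View pics/t13.png

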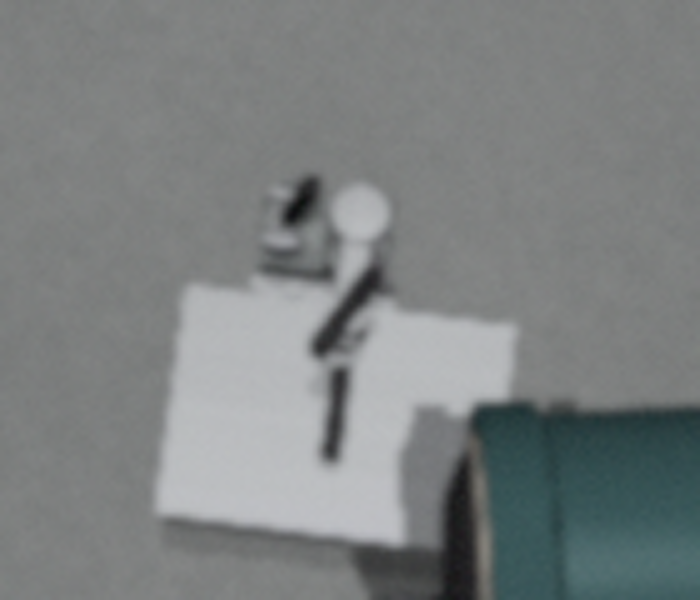

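```bash
python3 - <<'E'
from h import *
from go import cw
print(r.state()['joint_pos'])
print(unproj("top",[249.8,152.4],158),cw(50,0))
u=np.array([[318,352],[380,272]])/5+[180,90];d=np.diff(unproj("top",u,158),axis=0)[0];print(np.degrees(np.arctan2(d[1],d[0])))
print(unproj("scene",np.array([[440,295],[420,415]]).mean(0)/5.5+[200,150],158))
u=np.array([[440,295],[422,415]])/5.5+[200,150];P=unproj("scene",u,158);d=np.diff(P,axis=0)[0];print(P,np.degrees(np.arctan2(d[1],d[0])))
E
python3 go.py 579 -27 260 52.6
```

```text
[-1.16163366 -0.27036587  1.21365104  2.00610374  0.2640069   1.24183341
 -1.19614877]
[[579.61718511 -30.37152369 158.        ]] (np.float64(581.7780946857395), np.float64(-28.081707130984746))
-37.438400395803825
[[586.11012125 -31.2536936  158.        ]]
[[559.73305579 -11.25372276 158.        ]
 [612.15661273 -49.86707249 158.        ]] -36.374055052658875
t 33.47 pos [ 404.1 -122.   297.9] yaw -65.8 q7 -1.2 q1 -1.16 F [0.4 0.2 0.1] M [-0.01  0.11 -0.01] w 0.336 tilt [0.001 0.003]
  shift [0.1984, -0.015, 0.0384] turn 61.6
```

```bash
python3 -m crank '[[[170,0.03,0,0,-7],[170,0.06,0,0,-14],[170,0.08,0,0,-21],[170,0.1,0,0,-28],[170,0.12,0,0,-35]]]' 20;python3 go.py 582 -29 260 52.6; python3 -c "
from bench import r;print(r.state()['joint_pos'])"
```

```text
t: 33.88
ee_pos: [513.7, -72.0, 296.6]
orientation: [[0.695, 0.719, -0.004], [0.719, -0.695, -0.0], [-0.003, -0.003, -1.0]]
ft_force: [-1.1, 2.3, 4.3]
grip_width: 0.332
t 33.88 pos [513.7 -72.  296.6] yaw -44.0 q7 -0.41 q1 -0.86 F [-1.1  2.3  4.3] M [0.11 0.14 0.06] w 0.332 tilt [-0.004 -0.   ]
  shift [0.0786, 0.0193, 0.0363] turn 83.4
[-0.86123436  0.29307087  1.14414071  1.80111364 -0.28081553  1.23308941
 -0.40618802]
```

```bash
python3 -m crank '[[[170,0.02,0.005,0,-7],[170,0.04,0.01,0,-14],[170,0.06,0.015,0,-21],[170,0.078,0.019,0,-28],[170,0.078,0.019,0,-35]]]' 20;python3 -m crank '[[[170,0,0,0,-7],[170,0,0,0,-14],[170,0,0,0,-21],[170,0,0,0,-28],[170,0,0,0,-35]]]' 20;python3 go.py 582 -29 260 52.6; python3 -c "
from bench import r;print(r.state()['joint_pos'])"
```

```text
t: 34.3
ee_pos: [582.7, -26.3, 295.3]
orientation: [[0.151, 0.989, -0.006], [0.989, -0.151, -0.002], [-0.003, -0.006, -1.0]]
ft_force: [-0.1, 0.5, -1.1]
grip_width: 0.334
t: 34.72
ee_pos: [580.6, -28.7, 296.1]
orientation: [[-0.441, 0.898, -0.005], [0.898, 0.441, -0.001], [0.002, -0.005, -1.0]]
ft_force: [-0.1, -0.1, 0.1]
grip_width: 0.333
t 34.72 pos [580.6 -28.7 296.1] yaw 26.2 q7 0.68 q1 -0.61 F [-0.1 -0.1  0.1] M [-0.09  0.06  0.03] w 0.333 tilt [-0.005 -0.001]
  shift [-0.001, 0.0013, 0.0361] turn -26.4
[-0.60956835  0.35211085  0.78410062  1.64756768 -0.25774747  1.25490881
  0.6824523 ]
```

```bash
python3 -m crank '[[[170,0,0,0.03,-7],[170,0,0,0.06,-14],[170,0,0,0.07,-21],[170,0,0,0.08,-26.4],[170,0,0,0.08,-26.4]]]' 20;python3 -m crank '[[[170,0,0,0,0],[170,0,0,0,0],[170,0,0,0,0]]]' 20;python3 go.py 582 -29 156 52.6
```

```text
t: 35.13
ee_pos: [579.2, -29.0, 214.3]
orientation: [[-0.793, 0.609, -0.008], [0.609, 0.793, -0.0], [0.006, -0.005, -1.0]]
ft_force: [0.6, -0.4, -0.5]
grip_width: 0.337
t: 35.38
ee_pos: [580.4, -29.8, 218.0]
orientation: [[-0.79, 0.613, -0.003], [0.613, 0.79, -0.0], [0.002, -0.002, -1.0]]
ft_force: [0.1, 0.3, -0.2]
grip_width: 0.335
t 35.38 pos [580.4 -29.8 218. ] yaw 52.2 q7 1.15 q1 -0.51 F [ 0.1  0.3 -0.2] M [-0.    0.04  0.01] w 0.335 tilt [-0.003 -0.   ]
  shift [-0.0009, 0.0018, 0.062] turn -0.4
```

```bash
python3 -m crank '[[[170,-0.001,0.0018,0.03,-0.4],[170,-0.001,0.0018,0.05,-0.4],[170,-0.001,0.0018,0.062,-0.4],[170,-0.001,0.0018,0.062,-0.4],[170,-0.001,0.0018,0.062,-0.4]]]' 20;python3 -m crank '[[[245,0,0,0,0],[245,0,0,0,0],[245,0,0,0,0],[245,0,0,0,0]]]' 25;python3 go.py 582 -29 156 52.6
```

```text
t: 35.8
ee_pos: [581.8, -29.4, 156.1]
orientation: [[-0.796, 0.605, -0.004], [0.605, 0.796, -0.001], [0.002, -0.003, -1.0]]
ft_force: [-0.3, 0.3, 0.2]
grip_width: 0.336
t: 36.13
ee_pos: [582.2, -29.1, 156.4]
orientation: [[-0.797, 0.605, -0.002], [0.605, 0.797, -0.0], [0.001, -0.001, -1.0]]
ft_force: [2.3, 0.7, 0.6]
grip_width: 0.126
t 36.13 pos [582.2 -29.1 156.4] yaw 52.8 q7 1.2 q1 -0.48 F [2.3 0.7 0.6] M [ 0.18 -0.62  0.05] w 0.126 tilt [-0.002 -0.   ]
  shift [0.0003, -0.0, 0.0004] turn 0.2
```

```bash
python3 -m crank '[[[245,0,0,0.0005,7],[245,0,0,0.0011,14],[245,0,0,0.0016,21],[245,0,0,0.0022,28],[245,0,0,0.0027,35]]]' 25; python3 go.py; python3 -m crank '[[[245,0,0,0.0005,7],[245,0,0,0.0011,14],[245,0,0,0.0016,21],[245,0,0,0.0022,28],[245,0,0,0.0027,35]]]' 25; python3 go.py
```

```text
t: 36.55
ee_pos: [581.8, -29.3, 153.4]
orientation: [[-0.3, 0.954, -0.003], [0.954, 0.3, -0.0], [0.001, -0.003, -1.0]]
ft_force: [-2.2, 1.0, 2.8]
grip_width: 0.125
t 36.55 pos [581.8 -29.3 153.4] yaw 17.5 q7 0.66 q1 -0.58 F [-2.2  1.   2.8] M [0.11 0.4  0.08] w 0.125 tilt [-0.003 -0.   ]
  shift [0.0, 0.0, 0.0] turn 0
t: 36.97
ee_pos: [581.2, -29.2, 150.6]
orientation: [[0.301, 0.953, -0.004], [0.953, -0.301, 0.0], [-0.001, -0.004, -1.0]]
ft_force: [-6.4, 0.7, 6.5]
grip_width: 0.126
t 36.97 pos [581.2 -29.2 150.6] yaw -17.5 q7 0.14 q1 -0.67 F [-6.4  0.7  6.5] M [0.31 1.56 0.07] w 0.126 tilt [-0.004  0.   ]
  shift [0.0, 0.0, 0.0] turn 0
```

```bash
python3 -m crank '[[[245,0,0,0.0005,7],[245,0,0,0.001,14],[245,0,0,0.0015,21],[245,0,0,0.002,28],[245,0,0,0.0025,35]]]' 25; python3 go.py; python3 -m crank '[[[245,0,0,0.0004,7],[245,0,0,0.0008,14],[245,0,0,0.0012,21],[245,0,0,0.0016,28],[245,0,0,0.002,35]]]' 25; python3 go.py;python3 -c "
from bench import r;print(r.state()['joint_pos'])"
```

```text
t: 37.38
ee_pos: [580.7, -28.9, 147.9]
orientation: [[0.794, 0.608, -0.005], [0.608, -0.794, 0.001], [-0.004, -0.004, -1.0]]
ft_force: [-10.3, 2.7, 7.7]
grip_width: 0.127
t 37.38 pos [580.7 -28.9 147.9] yaw -52.5 q7 -0.37 q1 -0.75 F [-10.3   2.7   7.7] M [0.73 2.31 0.08] w 0.127 tilt [-0.005  0.001]
  shift [0.0, 0.0, 0.0] turn 0
t: 37.8
ee_pos: [580.5, -28.8, 145.7]
orientation: [[0.999, 0.043, -0.006], [0.043, -0.999, 0.001], [-0.006, -0.001, -1.0]]
ft_force: [-8.6, 3.3, 5.9]
grip_width: 0.127
t 37.8 pos [580.5 -28.8 145.7] yaw -87.5 q7 -0.89 q1 -0.81 F [-8.6  3.3  5.9] M [0.75 2.29 0.07] w 0.127 tilt [-0.006  0.001]
  shift [0.0, 0.0, 0.0] turn 0
[-0.80791557  0.7437903   1.17386058  1.81509501 -0.76193043  1.12934567
 -0.89086304]
```

```bash
python3 -m crank '[[[245,0,0,0.0004,6],[245,0,0,0.0008,12],[245,0,0,0.0012,18],[245,0,0,0.0016,24]]]' 25; python3 go.py;python3 -c "
from bench import r;print(r.state()['joint_pos'])"
```

```text
t: 38.13
ee_pos: [581.5, -27.5, 144.3]
orientation: [[0.931, -0.364, -0.004], [-0.364, -0.931, 0.002], [-0.005, -0.001, -1.0]]
ft_force: [-4.6, 10.5, 9.3]
grip_width: 0.174
t 38.13 pos [581.5 -27.5 144.3] yaw -111.4 q7 -1.28 q1 -0.82 F [-4.6 10.5  9.3] M [2.49 0.97 0.91] w 0.174 tilt [-0.004  0.002]
  shift [0.0, 0.0, 0.0] turn 0
[-0.82292189  0.7752138   1.20976741  1.8152922  -0.80120207  1.15019271
 -1.27914868]
```

```bash
python3 -m crank '[[[150,0,0,0,0],[150,0,0,0,0],[150,0,0,0,0],[150,0,0,0,0],[150,0,0,-0.03,0]]]' 20;python3 -m crank '[[[150,0,0,-0.04,-7],[150,-0.04,0.02,-0.07,-14],[150,-0.08,0.04,-0.1,-21],[150,-0.12,0.06,-0.1,-28],[150,-0.16,0.08,-0.1,-35]]]' 20;python3 go.py 430 -150 300;python3 -c "
from bench import r;print(r.state()['joint_pos'])"; python3 - <<'E'
from h import *
snap("scene","s14",(200,150,340,260),5.5)
snap("top","t14",(180,90,320,210),5)
E
```

```text
t: 38.55
ee_pos: [579.8, -28.6, 170.3]
orientation: [[0.933, -0.36, -0.01], [-0.36, -0.933, -0.001], [-0.009, 0.005, -1.0]]
ft_force: [0.0, 0.7, -0.5]
grip_width: 0.412
t: 38.97
ee_pos: [471.4, -39.7, 267.9]
orientation: [[0.994, 0.113, -0.004], [0.113, -0.994, -0.001], [-0.004, 0.001, -1.0]]
ft_force: [-0.8, -1.2, 0.9]
grip_width: 0.416
t 38.97 pos [471.4 -39.7 267.9] yaw -83.5 q7 -1.21 q1 -1.07 F [-0.8 -1.2  0.9] M [-0.12  0.17 -0.03] w 0.416 tilt [-0.004 -0.001]
  shift [-0.0537, 0.105, -0.0318] turn 0
[-1.06906713  0.20313297  1.2357944   1.94212584 -0.20912895  1.1436069
 -1.20945446]
```

View pics/s14.png

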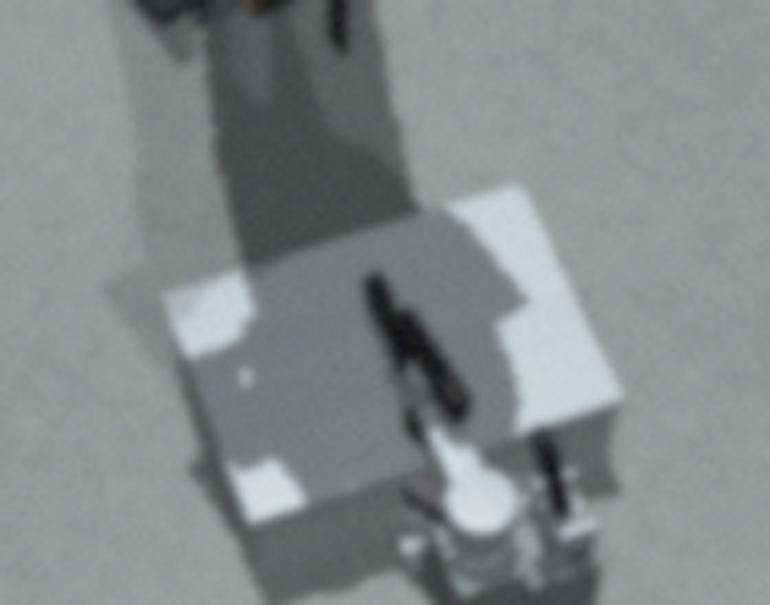

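View pics/t14.png

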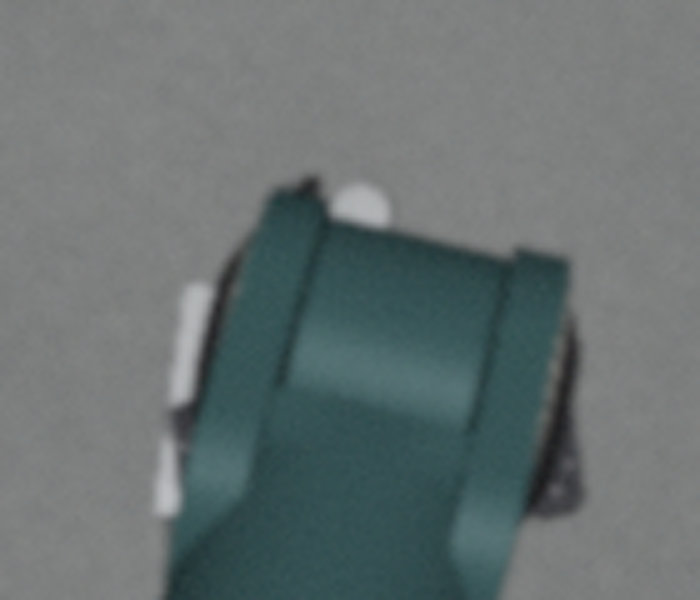

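```bash
python3 -m crank '[[[150,0.0,-0.035,-0.01,-7],[150,-0.01,-0.07,-0.02,-14],[150,-0.02,-0.11,-0.02,-21],[150,-0.03,-0.15,-0.02,-28],[150,-0.04,-0.19,-0.02,-35]]]' 20;python3 go.py 500 250 290 -7.5;python3 -c "
from bench import r;print(r.state()['joint_pos'])"
```

```text
t: 39.48
ee_pos: [412.5, 144.4, 288.0]
orientation: [[0.754, 0.657, -0.004], [0.657, -0.754, 0.001], [-0.003, -0.003, -1.0]]
ft_force: [2.0, 0.5, 0.1]
grip_width: 0.412
t 39.48 pos [412.5 144.4 288. ] yaw -48.9 q7 -1.28 q1 -1.48 F [2.  0.5 0.1] M [-0.05  0.06  0.04] w 0.412 tilt [-0.004  0.001]
  shift [0.1353, -0.0221, -0.0023] turn -41.4
[-1.48420351 -0.03634585  1.07295359  1.9870548   0.03205274  1.17551622
 -1.27782886]
```

```bash
python3 -m crank '[[[150,0.03,0,0,-7],[150,0.06,-0.01,0,-14],[150,0.09,-0.01,0,-21],[150,0.12,-0.02,0,-28],[150,0.135,-0.022,0,-35]]]' 20;python3 go.py 640 150 290 -7.5; python3 - <<'E'
from h import *
print(r.state()['joint_pos'])
snap("scene","s15",(200,150,340,260),5.5)
snap("top","t15",(180,90,320,210),5)
E
```

```text
t: 39.9
ee_pos: [502.4, 251.0, 285.1]
orientation: [[0.274, 0.962, -0.006], [0.962, -0.274, -0.004], [-0.005, -0.005, -1.0]]
ft_force: [-1.0, -0.6, 0.4]
grip_width: 0.412
t 39.9 pos [502.4 251.  285.1] yaw -15.9 q7 -0.51 q1 -1.26 F [-1.  -0.6  0.4] M [-0.05  0.11  0.06] w 0.412 tilt [-0.006 -0.004]
  shift [-0.0594, 0.16, -0.0053] turn -8.4
[-1.25811574  0.36279153  0.95011161  1.7124489  -0.30927041  1.23422296
 -0.51078248]
```

View pics/s15.png

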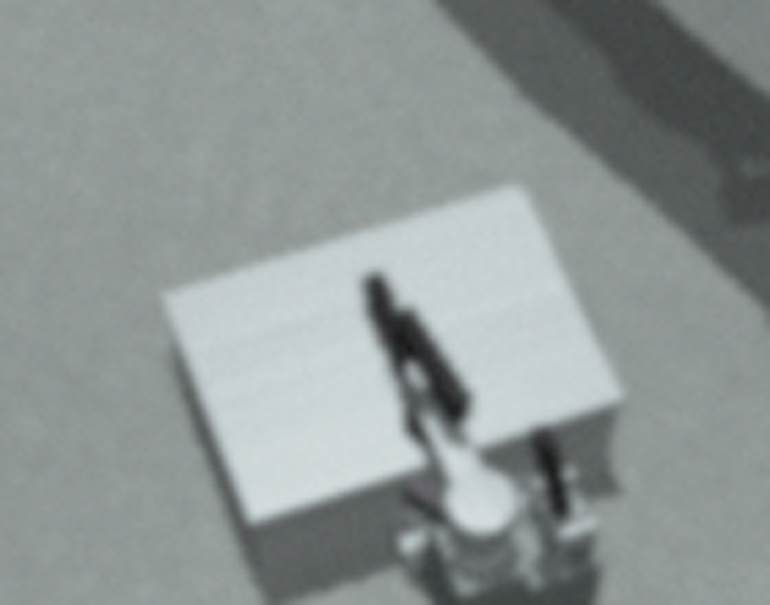

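View pics/t15.png

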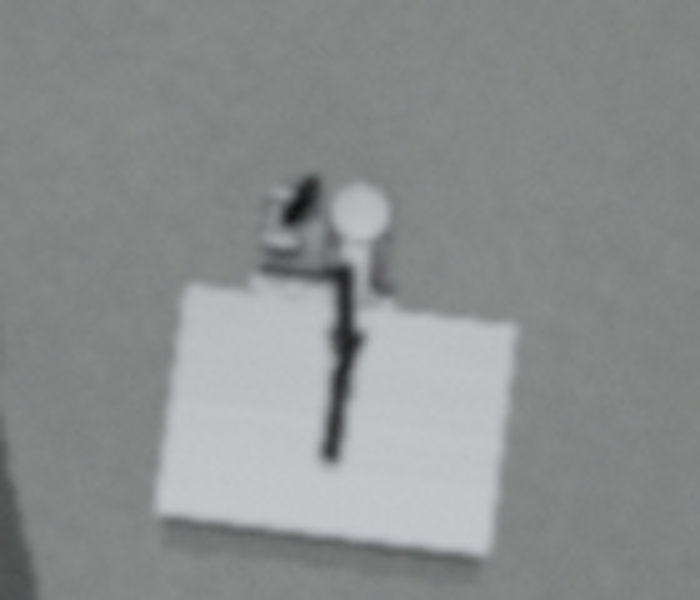

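```bash
python3 -m crank '[[[150,-0.012,0.035,0,-7],[150,-0.024,0.07,0,-8.4],[150,-0.036,0.1,0,-8.4],[150,-0.05,0.13,0,-8.4],[150,-0.06,0.16,0,-8.4]]]' 20;python3 go.py c 114 29.5 220 0
```

```text
t: 40.42
ee_pos: [638.6, 142.2, 286.4]
orientation: [[0.143, 0.99, -0.005], [0.99, -0.143, -0.001], [-0.002, -0.005, -1.0]]
ft_force: [0.5, 0.9, -0.0]
grip_width: 0.408
t 40.42 pos [638.6 142.2 286.4] yaw -8.2 q7 -0.08 q1 -0.84 F [ 0.5  0.9 -0. ] M [-0.01  0.12  0.04] w 0.408 tilt [-0.005 -0.001]
  shift [-0.1461, 0.0321, 0.0665] turn -0.8
```

```bash
python3 -m crank '[[[150,-0.04,0.008,0,-0.8],[150,-0.08,0.016,0,-0.8],[150,-0.11,0.024,0.02,-0.8],[150,-0.14,0.032,0.05,-0.8],[150,-0.146,0.032,0.066,-0.8]]]' 20;python3 -m crank '[[[150,0,0,0,0],[150,0,0,0,0],[150,0,0,0,0]]]' 20;python3 go.py c 114 29.5 155 0
```

```text
t: 40.83
ee_pos: [647.6, -10.8, 218.9]
orientation: [[0.135, 0.991, -0.005], [0.991, -0.135, -0.003], [-0.004, -0.005, -1.0]]
ft_force: [-0.5, -0.5, -0.7]
grip_width: 0.414
t: 41.08
ee_pos: [649.2, -3.3, 221.8]
orientation: [[0.126, 0.992, -0.004], [0.992, -0.126, -0.001], [-0.001, -0.003, -1.0]]
ft_force: [-0.8, 0.5, 0.6]
grip_width: 0.412
t 41.08 pos [649.2  -3.3 221.8] yaw -7.2 q7 0.19 q1 -0.61 F [-0.8  0.5  0.6] M [-0.05  0.09 -0.02] w 0.412 tilt [-0.004 -0.001]
  shift [-0.0037, 0.0006, 0.0668] turn 0.2
```

```bash
python3 -m crank '[[[150,-0.0037,0.0006,0.03,0.2],[150,-0.0037,0.0006,0.05,0.2],[150,-0.0037,0.0006,0.067,0.2],[150,-0.0037,0.0006,0.067,0.2],[150,-0.0037,0.0006,0.067,0.2]]]' 15;python3 -m crank '[[[240,0,0,0,0],[240,0,0,0,0],[240,0,0,0,0],[240,0,0,0,0],[240,0,0,0,0]]]' 15;python3 go.py c 114 29.5 155 0;  python3 - <<'E'
from h import *
snap("scene","s16",(220,170,340,260),6)
E
```

```text
t: 41.5
ee_pos: [648.9, -7.1, 154.6]
orientation: [[0.128, 0.992, -0.004], [0.992, -0.128, -0.001], [-0.002, -0.004, -1.0]]
ft_force: [0.4, -0.0, -0.1]
grip_width: 0.41
t: 41.92
ee_pos: [649.6, -8.2, 154.5]
orientation: [[0.129, 0.992, -0.002], [0.992, -0.129, -0.001], [-0.001, -0.002, -1.0]]
ft_force: [4.8, -0.5, 2.8]
grip_width: 0.149
t 41.92 pos [649.6  -8.2 154.5] yaw -7.4 q7 0.24 q1 -0.58 F [ 4.8 -0.5  2.8] M [-0.08 -0.98 -0.05] w 0.149 tilt [-0.002 -0.001]
  shift [0.001, -0.0006, -0.0005] turn 0.0
```

View pics/s16.png

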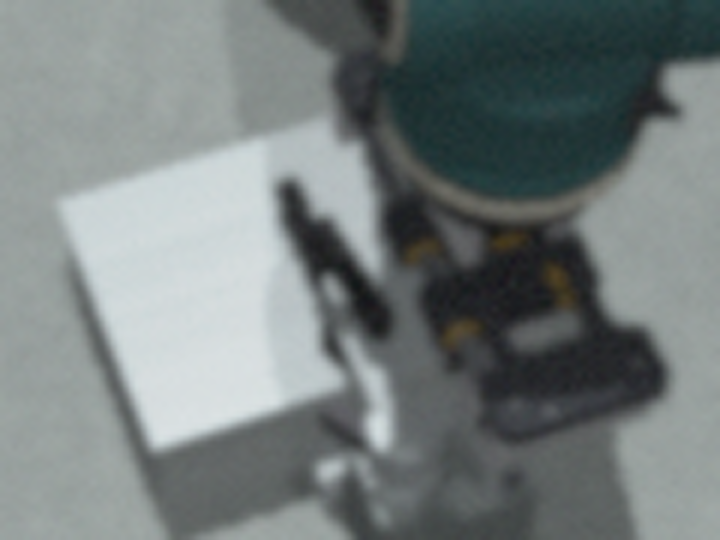

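```bash
python3 - <<'E'
import numpy as np
a0=1.787;R=77
A=np.linspace(a0,-0.02,11)
P=np.c_[R*np.cos(A),-R*np.sin(A)]/1000
for b in(0,5):
  for k in range(1,6): print(round(A[b+k],2),(P[b+k]-P[b]).round(4))
E
```

```text
1.61 [ 0.0138 -0.0017]
1.43 [ 0.0277 -0.001 ]
1.24 [0.0412 0.0023]
1.06 [0.0539 0.0079]
0.88 [0.0654 0.0157]
0.7 [0.0099 0.0097]
0.52 [0.0179 0.0211]
0.34 [0.0237 0.0337]
0.16 [0.0272 0.0472]
-0.02 [0.0281 0.0611]
```

```bash
python3 -m crank '[[[240,0.0138,0,-0.0017,0],[240,0.0277,0,-0.001,0],[240,0.0412,0,0.0023,0],[240,0.0539,0,0.0079,0],[240,0.0654,0,0.0157,0]]]' 15;python3 go.py c 114 94 134 0
```

```text
t: 42.38
ee_pos: [658.3, 57.5, 139.2]
orientation: [[0.129, 0.992, -0.001], [0.992, -0.129, -0.001], [-0.001, -0.001, -1.0]]
ft_force: [4.0, 1.3, 7.4]
grip_width: 0.145
t 42.38 pos [658.3  57.5 139.2] yaw -7.4 q7 0.15 q1 -0.66 F [4.  1.3 7.4] M [ 0.04 -0.95  0.01] w 0.145 tilt [-0.001 -0.001]
  shift [-0.0007, -0.0008, 0.0052] turn 0.0
```

```bash
python3 -m crank '[[[240,0.0099,0,0.0097,0],[240,0.0179,0,0.0211,0],[240,0.0237,0,0.0337,0],[240,0.0272,0,0.0472,0],[240,0.0281,0,0.0611,0]]]' 15;python3 -m crank '[[[240,0,0,0.001,0],[240,0,0,0.001,0]]]' 15; python3 go.py c 114 122 79 0
```

```text
t: 42.8
ee_pos: [662.2, 87.1, 77.4]
orientation: [[0.127, 0.992, -0.0], [0.992, -0.127, 0.001], [0.001, -0.001, -1.0]]
ft_force: [10.0, 7.7, 5.5]
grip_width: 0.146
t: 42.97
ee_pos: [662.1, 86.6, 75.9]
orientation: [[0.128, 0.992, -0.001], [0.992, -0.128, 0.001], [0.001, -0.001, -1.0]]
ft_force: [11.3, 8.7, 0.0]
grip_width: 0.146
t 42.97 pos [662.1  86.6  75.9] yaw -7.3 q7 0.14 q1 -0.67 F [11.3  8.7  0. ] M [ 1.98 -2.45  0.03] w 0.146 tilt [-0.001  0.001]
  shift [-0.0021, -0.0008, -0.0031] turn 0.1
```

```bash
python3 -m crank '[[[240,0,0,0.001,0],[240,0,0,0.002,0],[240,0,0,0.003,0],[240,0,0,0.003,0]]]' 15; python3 go.py c 114 122 79 0;  python3 - <<'E'
from h import *
snap("scene","s17",(220,170,340,260),6)
E
```

```text
t: 43.3
ee_pos: [662.2, 86.7, 73.7]
orientation: [[0.128, 0.992, -0.001], [0.992, -0.128, 0.001], [0.001, -0.001, -1.0]]
ft_force: [10.0, 9.3, 1.7]
grip_width: 0.149
t 43.3 pos [662.2  86.7  73.7] yaw -7.3 q7 0.14 q1 -0.66 F [10.   9.3  1.7] M [ 1.92 -2.17 -0.06] w 0.149 tilt [-0.001  0.001]
  shift [-0.0022, -0.0008, -0.0053] turn 0.1
```

View pics/s17.png

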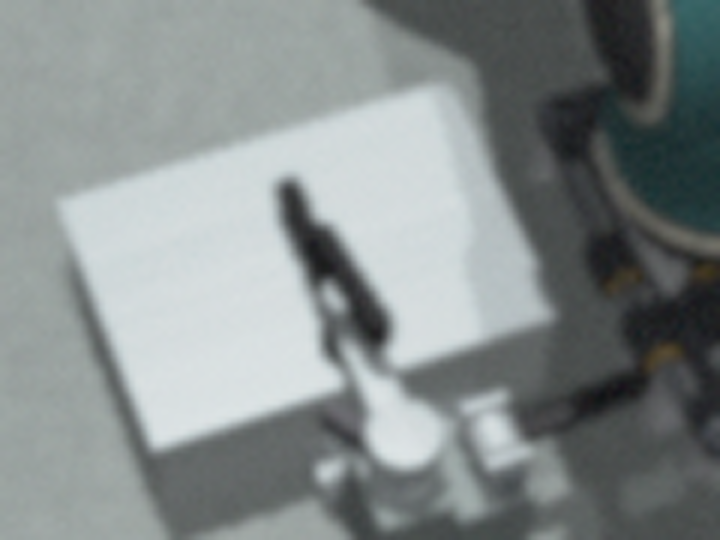

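```bash
python3 -m crank '[[[160,0,0,0,0],[160,0,0,0,0],[160,0,0,0,0],[160,0,0,0,0],[200,0,0,-0.04,0]]]' 15; python3 -m crank '[[[255,0,0,-0.01,0],[255,0,0,-0.01,0],[255,0,0,-0.01,0],[255,0,0,-0.01,0],[255,0,0,-0.01,0]]]' 15; python3 go.py c 114 122 95 0
```

```text
t: 43.77
ee_pos: [656.9, 84.5, 106.8]
orientation: [[0.129, 0.991, -0.014], [0.992, -0.129, -0.003], [-0.005, -0.013, -1.0]]
ft_force: [0.6, -0.0, -0.1]
grip_width: 0.334
t: 44.18
ee_pos: [660.0, 84.4, 121.7]
orientation: [[0.129, 0.992, -0.006], [0.992, -0.129, -0.001], [-0.002, -0.006, -1.0]]
ft_force: [-0.6, -0.4, 0.4]
grip_width: 0.012
t 44.18 pos [660.   84.4 121.7] yaw -7.4 q7 0.11 q1 -0.69 F [-0.6 -0.4  0.4] M [-0.09  0.08 -0.03] w 0.012 tilt [-0.006 -0.001]
  shift [0.0004, 0.0012, 0.0267] turn 0.0
```

```bash
python3 -m crank '[[[255,0,0.001,0.015,0],[255,0,0.001,0.022,0],[255,0,0.001,0.025,0],[255,0,0.001,0.027,0],[255,0,0.001,0.027,0]]]' 15; python3 go.py c 114 122 95 0;python3 -m crank '[[[255,0,0,0.001,0],[255,0,0,0.002,0],[255,0,0,0.003,0],[255,0,0,0.003,0]]]' 15; python3 go.py c 114 122 95 0
```

```text
t: 44.6
ee_pos: [661.0, 84.1, 95.0]
orientation: [[0.13, 0.992, -0.006], [0.992, -0.13, -0.002], [-0.002, -0.005, -1.0]]
ft_force: [0.2, 0.2, -0.3]
grip_width: 0.004
t 44.6 pos [661.   84.1  95. ] yaw -7.4 q7 0.13 q1 -0.67 F [ 0.2  0.2 -0.3] M [-0.09  0.09  0.04] w 0.004 tilt [-0.006 -0.002]
  shift [0.0005, -0.0, -0.0] turn 0.0
t: 44.93
ee_pos: [661.6, 84.0, 93.9]
orientation: [[0.13, 0.992, -0.004], [0.992, -0.13, -0.001], [-0.001, -0.004, -1.0]]
ft_force: [-6.9, 0.6, 14.9]
grip_width: 0.002
t 44.93 pos [661.6  84.   93.9] yaw -7.4 q7 0.13 q1 -0.67 F [-6.9  0.6 14.9] M [-0.03  1.59 -0.02] w 0.002 tilt [-0.004 -0.001]
  shift [0.0005, -0.0006, -0.0011] turn 0.0
```

```bash
python3 -m crank '[[[255,0,0,-0.04,0],[255,0,0,-0.08,0],[255,0.03,-0.02,-0.12,0],[255,0.06,-0.05,-0.15,0],[255,0.09,-0.08,-0.18,0]]]' 15;python3 -m crank '[[[255,0.03,-0.03,0,0],[255,0.06,-0.06,0,0],[255,0.09,-0.08,0,0],[255,0.12,-0.1,0,0],[255,0.14,-0.12,0,0]]]' 15;python3 -m crank '[[[255,0.0,0,0,0],[255,0,0,0,0],[255,0,0,0,0],[255,0,0,0,0],[255,0,0,0,0]]]' 15; python3 go.py; python3 - <<'E'
from h import *
from go import cw
snap("scene","s18",(200,150,340,260),5.5)
snap("top","t18",(180,90,320,210),5)
for a in(0,.1,.2):
  P=[*cw(115,45+94*np.cos(a)),75+94*np.sin(a)]
  print(a,((proj("scene",P)[0]-[200,150])*5.5).round(0),((proj("top",P)[0]-[180,90])*5).round(0))
E
```

```text
t: 45.35
ee_pos: [609.9, 163.1, 255.5]
orientation: [[0.131, 0.991, -0.004], [0.991, -0.131, -0.001], [-0.001, -0.003, -1.0]]
ft_force: [0.9, 0.2, 0.3]
grip_width: 0.004
t: 45.77
ee_pos: [507.8, 320.6, 254.2]
orientation: [[0.127, 0.992, -0.005], [0.992, -0.127, -0.0], [-0.001, -0.004, -1.0]]
ft_force: [0.6, 1.6, -0.5]
grip_width: 0.006
t: 46.18
ee_pos: [510.1, 316.2, 254.2]
orientation: [[0.131, 0.991, -0.004], [0.991, -0.131, -0.001], [-0.002, -0.004, -1.0]]
ft_force: [0.1, 0.2, -0.7]
grip_width: 0.005
t 46.18 pos [510.1 316.2 254.2] yaw -7.6 q7 -0.41 q1 -1.25 F [ 0.1  0.2 -0.7] M [-0.07  0.06  0.02] w 0.005 tilt [-0.004 -0.001]
  shift [0.0, 0.0, 0.0] turn 0
0 [738. 452.] [127. 200.]
0.1 [740. 444.] [127. 196.]
0.2 [740. 436.] [127. 192.]
```

View pics/s18.png

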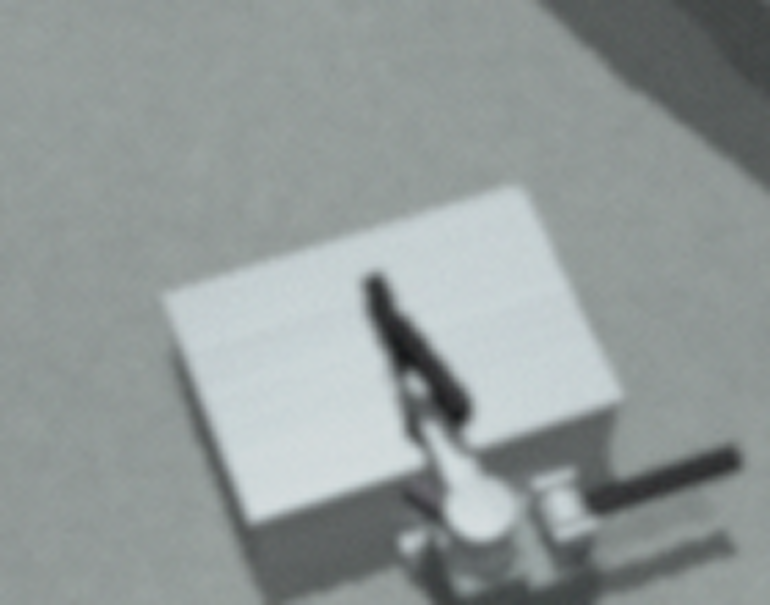

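View pics/t18.png

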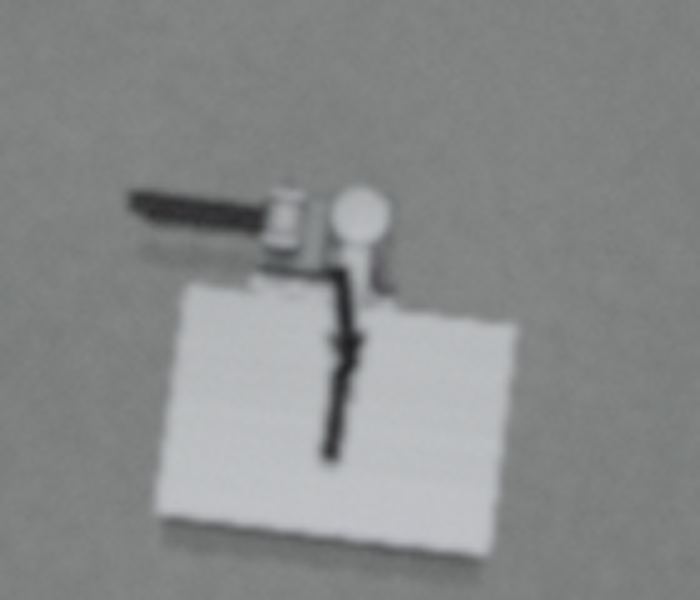

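```bash
python3 - <<'E'
from h import *
for n,u,o,f in(("top",[[340,270],[349,350]],[180,90],5),("scene",[[398,322],[462,412]],[200,150],5.5)):
  P=unproj(n,np.array(u)/f+o,144);d=P[1]-P[0];print(n,P.round(1),np.degrees(np.arctan2(d[1],d[0]))%180+7.45,np.linalg.norm(d))
E
```

```text
top [[606.4 -25.4 144. ]
 [560.8 -30.3 144. ]] 13.644736705903863 45.80683882217123
scene [[556.4 -31.7 144. ]
 [613.  -28.6 144. ]] 10.572584679299245 56.66500994625709
```

```bash
python3 -c "
from bench import r;print(r.close_job())"
```

```text
the job is handed in; nothing more can be done
None
```

I packed and clamped the case and handed the job in at about 46 s. Everything I could check agreed, except that I couldn't measure the foot's force on the lid. `r.close_job()` reports no verdict.

**What I did**
- I opened the lever to about 1.77 rad, short of its 1.9 stop but above the 1.6 needed.
- I stood the three jars that were present upright in the case. There was no fourth on the bench.
- I set the grey steel lid on the case.
- I swung the arm in to its stop, screwed the nut down to its stop and closed the lever.

**Last checks**
- **Jars:** pictures taken before the lid went on show all three upright inside.
- **Lid:** each camera puts it within about 2 mm of its own estimate of the case position. It went in without jamming and came to rest at the expected height.
- **Clamp arm:** the pictures show it over the lid, and I felt its stop.
- **Nut:** I felt the stop as a sharp rise in torque. The grip had slipped over the last turn, so I worked the angle out from the pictures: about 2.95 rad, assuming the bar lies along the arm when the nut is fully up.
- **Lever:** pressing it from above met a firm stop with the fingertip at about 80 mm, the height of a closed lever. Both cameras show it level.
- **Foot force:** not measured; I take it from the nut and lever being at their stops.
- **Cameras:** the two differ by about 4 mm in x, so I used their average.
- **Bystanders:** I touched none of them on purpose, but took no final picture of them.

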